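# Release the ratchet screw press and take out the pressed insoles

## Task

The cement has set: take the pressed bundle of insoles out of the bench press. The press's ratchet is still set to tighten, so first throw the small direction lever on top of the ratchet head over to its other side, then work the ratchet lever to and fro, each working stroke counter-clockwise seen from above, until the pressure plate has come up about a centimetre; do not screw it down any further and do not drag at the bundle while it is still clamped. Then draw the bundle out and gently lay it flat in the middle of the shallow brown tray on the left-hand table, and leave the press open and the other things on the tables where they are.

Things in the scene. Friction and masses are not known exactly. Their poses are not given: they have to be found in the camera images.
- press_axis (a point): Point on the upright screw axis of the fixed grey C-frame press, 200 mm above the table; x to the back of the press (column), y to its left, z up. Base 150 mm wide, from x = -100 to +170 mm, its bed 22 mm high; column from x = +96 mm, 64 mm wide; overarm and boss (72 mm across) z = 126 to 172 mm, ratchet head up to 226 mm above the table. The throat is open in front and at the sides.
- pad_face (a point): Centre of the rubber underside of the pressure plate (70 mm along the press, from 24 mm in front of the screw axis to 46 mm behind it, 94 mm across, 22 mm thick), 75 mm above the table at the start, pressed on the bundle.
- plate (a joint): Lift of the pressure plate (m) from its height at the start; the rubber pad follows for the first 3 mm, then leaves the bundle. It can rise 24 mm.
- screw (a joint): Turn of the ratchet wheel on the screw (rad), 0 at the start, positive = loosened (counter-clockwise from above); a full turn lifts the plate 30 mm. 12 teeth: 0.1 to 0.8 rad of a stroke is lost before the pawl catches, least at a calm pace.
- grip_mid (a point): Centre of the upright black grip at the end of the ratchet lever, 235 mm above the table: a smooth barrel 29 mm in diameter from z = 200 to 264 mm that turns freely on its own axis. It stands 150 mm from the screw axis; this point's x axis points along the lever, away from the screw axis, z up. The steel lever bar, 16 mm round, lies at z = 188 mm.
- lever (a joint): Angle of the ratchet lever about the screw axis (rad), counter-clockwise from above, between stops at 0 and 1.55. At 0 the grip lies 190 degrees counter-clockwise from the press's x axis (front), at 1.55 at 279 degrees (right). It stays where it is left; the working stroke takes about 5 N at the grip, the idle return clicks over the teeth with 2 to 4 N.
- dir_lever (a joint): Direction lever on top of the ratchet head (rad, counter-clockwise about its pivot): negative = tighten, positive = loosen, stops at -0.60 and +0.60. A friction detent holds it where it is left; thrown to its stop it sets the ratchet's pawl through a spring.
- tab_mid (a point): Centre of the upright black thumb tab of the direction lever: a pin 15 mm in diameter, z = 206 to 226 mm. The lever's pivot lies 60 mm from it along this point's x axis, on the ratchet lever 40 mm from the screw axis, so the tab is 20 mm beyond the axis, away from the grip. To loosen, push it along this point's -y (68 mm stop to stop, 4 to 6 N). Ratchet head below it: top at z = 205 mm.
- bundle_mid (a point): Centre, half-way up, of the bundle of insoles in the press: blue, banded, rigid, 253 mm long, 80 mm wide at the toe, 54 mm high, about 0.2 kg. x axis along it to the toe, which is under the plate; z up; the heel end sticks out of the front of the press. Lying flat, this point is 26 mm above its support (the bed, 22 mm above the table).
- bundle_heel (a point): Grasp point in the heel half of the same bundle, 70 mm from its centre towards the heel, half-way up; 64 mm wide there with almost parallel sides, outside the bed, only the table below.
- tray: Shallow open brown tray (looks like cardboard or thin wood), fixed on the left-hand table: 300 mm along its x by 180 mm along its y, walls 35 mm high and 5 mm thick, floor 5 mm thick; origin at the centre of its underside.
- thinner: White squeeze bottle, 53 mm across, 140 mm high, beside the press; origin at the centre of its foot. Bystander: leave it.
- crepe: Tan rubbing block of crepe rubber, 45 x 70 x 32 mm, beside the press; origin under its middle. Bystander: leave it.
- brush: Glue brush lying, 172 mm long along its y, 12 mm thick; origin under its middle. Bystander: leave it.
- clamp: Spring clamp lying, 42 x 100 x 20 mm; origin under its middle. Bystander: leave it.
- thin_bundle: Another, thinner bundle of insoles (tan, 253 x 81 x 28 mm) lying beside the tray; origin under its middle. Bystander: leave it.
- rule: Wooden rule lying, 26 x 210 x 9 mm, long along y; origin under its middle. Bystander: leave it.
- blower: Large yellow hot-air blower with a tilted nozzle, fixed at the front right of the table, an obstacle: origin at the centre of its underside; base 192 mm along its x by 272 mm along its y, 32 mm high; a round motor cover stands on its -x side (that is towards the press), 77 mm from the origin, up to z = 210 mm. Its nozzle and post rise to about 0.49 m.
- measure: Tape measure, 58 x 73 x 35 mm, beside the tray; origin under its middle. Bystander: leave it.

How it is judged:
By the outcome, as a careful person would: the job done as asked, in the order asked, and still so for the second after the job is handed in, with the robot touching nothing.
It also fails if it takes over 72 s, if anything falls off the work surface, if the arm or the gripper's body presses on something with over 40 N, if the wrist force passes 120 N, or if a joint passes its speed limit or range.

## Robot

A 6-joint arm with a two-finger parallel gripper is mounted at the origin on a cart in front of the work surface, level with it; the furniture and walls round the work are solid. World frame = base frame: x ahead of the robot, y to its left, z up, the work surface at z = 0. Lengths are in m, angles in rad, forces in N, time in s.
With the tool pointing down it reaches from about 0.375 to 0.9 m from the base axis. Payload 3.1 kg.
Tool frame: the origin (TCP) lies midway between the tips of the shut fingers; the grasp point (between the pads) lies 19 mm behind it (manip.hold_point_z is the distance from the TCP to the grasp point, in m); z points along the fingers, y is the direction in which the jaws open and shut (so a half turn about z gives the same grasp; the last joint's range is limited). The gripper opens to 85 mm and grips with 20 to 120 N. Pads are 22 mm wide; open, the fingers measure 114 mm over their backs; the gripper's body (76 mm by 85 mm) begins 54 mm behind the grasp point. The pads swing forward as they close: fully open they stand 13 mm farther back than shut.
Start: joints at [-1.365, 0.527, 1.433, -0, 1.181, -0.178], TCP at [0.234, -0.579, 0.231] pointing down, gripper open.
Joint ranges: [-3.08, 3.08], [-0.75, 2.2], [0.22, 2.44], [-1.43, 4.57], [0, 2.65], [-2.85, 2.85]. Speed limits (rad/s): [2.79, 2.79, 3.14, 3.14, 3.14, 3.14].

## Interface

Orientations are given as a unit quaternion [x, y, z, w].
In Python, from station import manip gives the robot as it stands.
- The arm moves only by the tool drive_tool, never from a script. Its argument "motion" is one flat list of numbers, 7 for each row, row after row: the shift along the tool's x, y, z in mm, then the turn, a rotation vector about the tool's x, y, z in degrees, then the finger opening in mm, from 0 to 85.4. A call has 1 to 8 rows; each row is the pose to reach, as a shift and turn from the pose measured when the call began, along the tool's axes at that moment; what a row does not reach only later rows make up. A row lasts 1/8 s, in which the tool goes at most 62.5 mm and 10.7 degrees, less where a joint would pass 70% of its speed; a pose out of reach is approached as far as the arm can. A call with a gripper value outside its range is refused whole. The fingers move at their own pace and stop on an object; "force" is the grip in N (left out, the last holds). Time passes only in rows, so rows that repeat a pose let the fingers close. It gives the time, the measured TCP pose, the force and the opening at its end, in the units of the state.
- manip.sense(): the state, without advancing time (a new reading comes with each control period).
- manip.snapshot(name): name is "side" or "top" or "wrist"; returns a dict with "color" (384x512x3 uint8, red, green, blue), "fx", "fy", "cx", "cy" (pixels), "view" (4x4, takes a point from world to camera coordinates). Camera axes: x right, y up, looking along -z (the intrinsics and any distortion apply to the point x, -y, -z); pixel columns grow to the right and rows downward; lengths in m; the calibration is good to about 2 mm. A picture is of the moment at which its call begins. There is no depth.
- manip.sign_off(): hands the job in, once; it reports no verdict.
The state is a dict: "t": time; "q": joint angles; "qd": joint speeds; "tau": joint torques, N m; "tcp_pos": TCP position; "tool_rot": TCP orientation; "force": force on the tool from outside, world axes, zero at the start; "ft_torque": the same for the moment, N m; "finger_gap": opening from 0.0 (shut) to 1.0 (fully open).
Only numpy, scipy, OpenCV 4.12 (cv2) and the standard library are available. Lean on these libraries where they do the work, as an engineer would, in place of code of your own. Each camera call takes 0.05 s, during which the arm holds its last target.

## Working session

There is one attempt and no reset: what is moved stays moved. The work goes in short steps, Python scripts to look and compute and a tool call to move; the robot and the scene stay as the last step left them, time stands still between calls to the robot, and variables do not carry over. Pictures are saved under pics/ and viewed, and the job is handed in when it is done.

Besides the shell and the picture viewer there is one more tool, called after ">>>" as a command line: name --argument value ..., lists and objects as JSON in quotes. drive_tool: Moves the arm, as the interface text tells. Its arguments: {"type":"object","properties":{"motion":{"type":"array","items":{"type":"number"}},"force":{"type":"number"}},"required":["motion"]}

```bash
ls; mkdir -p pics; cat > h.py <<'E'
import numpy as np, cv2
from station import manip
def snap(n,f):
    s=manip.snapshot(n); cv2.imwrite('pics/'+f+'.png',cv2.cvtColor(s['color'],cv2.COLOR_RGB2BGR)); 
    np.savez('pics/'+f+'.npz',**{k:np.array(v) for k,v in s.items()}); return s
def ld(f): 
    d=np.load('pics/'+f+'.npz'); return {k:d[k] for k in d.files}
def ray(s,u,v):
    V=np.array(s['view']); d=np.array([(u-s['cx'])/s['fx'],-(v-s['cy'])/s['fy'],-1.0])
    R=V[:3,:3]; return -R.T@V[:3,3], R.T@d
def onz(s,u,v,z):
    o,d=ray(s,u,v); return o+d*(z-o[2])/d[2]
def proj(s,p):
    V=np.array(s['view']); c=V[:3,:3]@np.array(p)+V[:3,3]; return s['cx']+s['fx']*c[0]/-c[2], s['cy']+s['fy']*c[1]/c[2]
E
python3 - <<'E'
from h import *
st=manip.sense(); print(st)
for n in('side','top','wrist'):
    s=snap(n,n+'0'); print(n,s['fx'],s['cx'],s['cy'],np.round(s['view'],3).tolist(),[k for k in s])
print(manip.hold_point_z,[a for a in dir(manip) if a[0]!='_'])
E
```

```text
pics
{'t': 0.0, 'q': array([-1.36549957e+00,  5.28488597e-01,  1.43391775e+00, -3.32429558e-06,
        1.18138256e+00, -1.78499705e-01]), 'qd': array([ 0.00083127, -0.00146643, -0.00097366, -0.00129254,  0.00030806,
        0.00034669]), 'tau': array([ 6.56022858e-04, -4.42355704e+01, -1.78023881e+01, -9.38375479e-05,
        8.50665645e-03, -5.48486440e-06]), 'tcp_pos': array([ 0.2339045 , -0.57880349,  0.23031492]), 'tool_rot': array([ 9.81643256e-01,  1.90723130e-01, -1.62497115e-05, -1.09800745e-03]), 'force': array([ 0.67200293, -0.40193099,  0.61206142]), 'ft_torque': array([-0.00658693, -0.00616254, -0.00846788]), 'finger_gap': 1.00137566661772}
side 374.67710472049276 267.58709021128425 199.3189091430682 [[0.981, -0.196, -0.001, -0.465], [0.083, 0.408, 0.909, -0.181], [-0.178, -0.892, 0.416, -1.173], [0.0, 0.0, 0.0, 1.0]] ['color', 'fx', 'fy', 'cx', 'cy', 'view']
top 436.14640536196663 255.62779401269162 196.1158826959561 [[0.164, -0.986, 0.016, -0.088], [0.81, 0.144, 0.568, -0.499], [-0.563, -0.08, 0.823, -1.316], [0.0, 0.0, 0.0, 1.0]] ['color', 'fx', 'fy', 'cx', 'cy', 'view']
wrist 282.88858100930395 256.3957780574917 190.44863224239947 [[0.375, -0.927, -0.003, -0.624], [0.883, 0.358, -0.303, 0.04], [0.282, 0.111, 0.953, -0.38], [0.0, 0.0, 0.0, 1.0]] ['color', 'fx', 'fy', 'cx', 'cy', 'view']
0.0187 ['PlanningError', 'hold_point_z', 'sense', 'sign_off', 'snapshot']
```

View pics/top0.png

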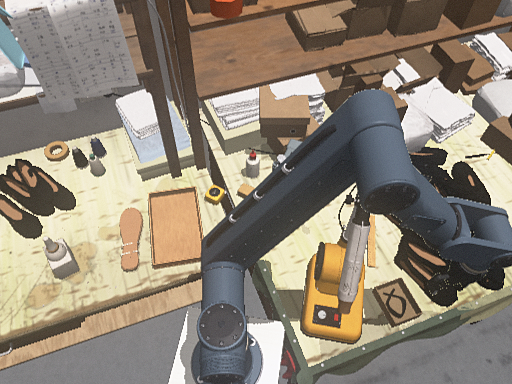

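View pics/side0.png

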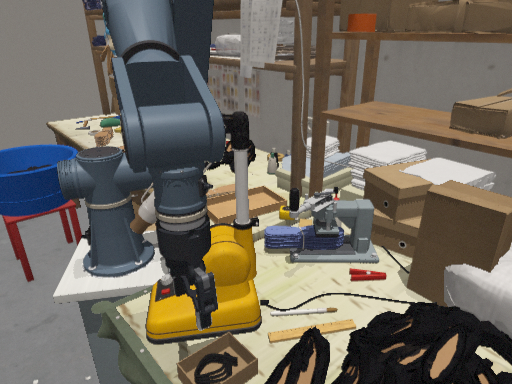

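View pics/wrist0.png

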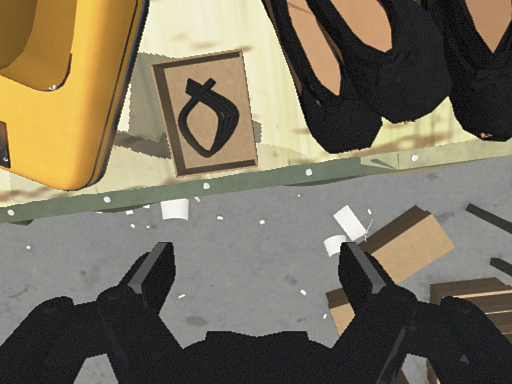

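```bash
python3 - <<'E'
from h import *
s=ld('side0')
im=cv2.imread('pics/side0.png')
c=im[170:300,230:410]; cv2.imwrite('pics/side0z.png',cv2.resize(c,None,fx=4.4,fy=4.4,interpolation=cv2.INTER_CUBIC))
for u,v,z in [(290,258,0),(377,260,0),(268,240,.05),(296,200,.235),(292,208,.2),(371,202,.17),(338,197,.226)]: print(u,v,z,np.round(onz(s,u,v,z),3))
t=ld('top0')
for p in [(.55,-.1,.2),(.6,-.2,.2),(.7,-.1,.1)]: print(p,proj(t,p))
E
```

```text
290 258 0 [ 0.523 -0.111  0.   ]
377 260 0 [ 0.783 -0.175  0.   ]
268 240 0.05 [ 0.461 -0.073  0.05 ]
296 200 0.235 [ 0.513 -0.19   0.235]
292 208 0.2 [ 0.51  -0.165  0.2  ]
371 202 0.17 [ 0.772 -0.113  0.17 ]
338 197 0.226 [ 0.638 -0.175  0.226]
(0.55, -0.1, 0.2) (np.float64(286.74116620252295), np.float64(182.34081939309365))
(0.6, -0.2, 0.2) (np.float64(317.9417510674517), np.float64(174.79045498567274))
(0.7, -0.1, 0.1) (np.float64(289.72748073756975), np.float64(166.34280877139807))
```

View pics/side0z.png

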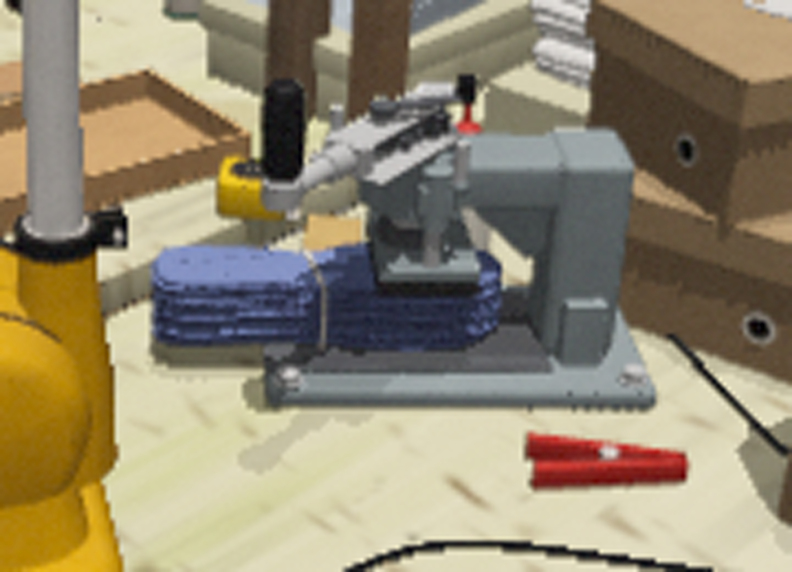

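```bash
python3 - <<'E'
from h import *
from scipy.spatial.transform import Rotation as Ro
s=ld('side0');t=ld('top0');w=ld('wrist0')
st=manip.sense();R=Ro.from_quat(st['tool_rot']).as_matrix();print(np.round(R,3))
V=w['view'];C=-V[:3,:3].T@V[:3,3];print('cam in tool',R.T@(C-st['tcp_pos']),'\n',np.round(R.T@V[:3,:3].T,3))
for u,v,z in [(303,338,0),(360,338,.0),(312,262,.03),(368,275,.03),(150,262,.035),(203,262,.035),(199,188,.035),(150,192,.035),(345,300,.2),(352,196,.45),(362,200,.49)]: print('top',u,v,z,np.round(onz(t,u,v,z),3))
for u,v,z in [(150,335,0),(258,325,0),(242,120,.49),(238,235,.21),(327,274,0.01),(368,274,0)]: print('side',u,v,z,np.round(onz(s,u,v,z),3))
E
```

```text
[[ 0.927  0.374 -0.   ]
 [ 0.374 -0.927  0.002]
 [ 0.    -0.002 -1.   ]]
cam in tool [ 0.07705115  0.00047072 -0.14218632] 
 [[ 0.001  0.953  0.303]
 [ 1.    -0.001  0.001]
 [ 0.001  0.303 -0.953]]
top 303 338 0 [ 0.109 -0.221  0.   ]
top 360 338 0.0 [ 0.139 -0.397  0.   ]
top 312 262 0.03 [ 0.359 -0.223  0.03 ]
top 368 275 0.03 [ 0.344 -0.411  0.03 ]
top 150 262 0.035 [0.263 0.314 0.035]
top 203 262 0.035 [0.294 0.139 0.035]
top 199 188 0.035 [0.589 0.224 0.035]
top 150 192 0.035 [0.539 0.399 0.035]
top 345 300 0.2 [ 0.171 -0.312  0.2  ]
top 352 196 0.45 [ 0.349 -0.275  0.45 ]
top 362 200 0.49 [ 0.312 -0.293  0.49 ]
side 150 335 0 [ 0.122 -0.359  0.   ]
side 258 325 0 [ 0.375 -0.376  0.   ]
side 242 120 0.49 [ 0.355 -0.346  0.49 ]
side 238 235 0.21 [ 0.343 -0.3    0.21 ]
side 327 274 0.01 [ 0.602 -0.226  0.01 ]
side 368 274 0 [ 0.724 -0.237  0.   ]
```

>>> drive_tool --motion '[18.5,7.5,-55,0,0,-9,0,51,20.6,-105,0,0,-18,0,94.6,32.8,-145,0,0,-27,0,145.6,26.4,-180,0,0,-36,0,197.7,4.3,-205,0,0,-45,0,251.6,-22.4,-220,0,0,-54,0,306.7,-52,-220,0,0,-63,0,361,-80.6,-220,0,0,-72,0]' --force 30

```text
t: 1.15
tcp_pos: [0.5396, -0.3677, 0.4507]
tool_rot: [0.68, 0.733, 0.001, -0.001]
force: [0.9, 0.1, -0.1]
finger_gap: 0.004
```

>>> drive_tool --motion '[45,20,0,0,0,-10.5,0,95,40,0,0,0,-21,0,150,60,0,0,0,-31.5,0,205,80,0,0,0,-42,0,255,95,0,0,0,-52,0,295,102,0,0,0,-62,0,304,102,0,0,0,-72,0]'

```text
t: 2.02
tcp_pos: [0.6185, -0.0537, 0.4508]
tool_rot: [0.115, 0.993, 0.001, -0.001]
force: [-0.4, -0.9, 0.4]
finger_gap: -0.003
```

```bash
python3 - <<'E'
from h import *
for n in('wrist','side'): snap(n,n+'1')
st=manip.sense();print(st['t'],st['tcp_pos'],st['q'])
cv2.imwrite('pics/w1z.png',cv2.resize(cv2.imread('pics/wrist1.png'),(800,600),interpolation=cv2.INTER_CUBIC))
im=cv2.imread('pics/side1.png'); cv2.imwrite('pics/side1z.png',cv2.resize(im[170:300,230:410],None,fx=4.4,fy=4.4,interpolation=cv2.INTER_CUBIC))
E
```

```text
2.125 [ 0.61837749 -0.05519393  0.45091414] [-0.26963774  0.36585494  1.1080502   0.00177871  1.66943959 -1.60316168]
```

View pics/w1z.png

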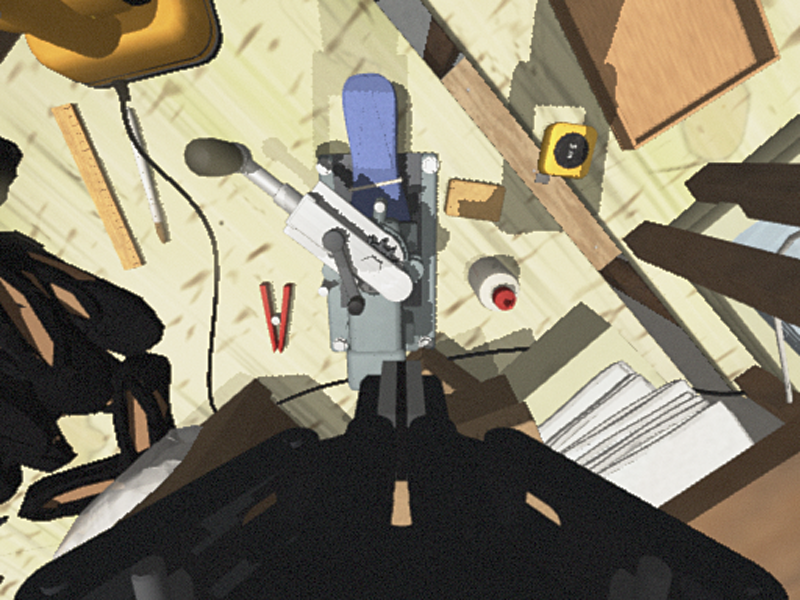

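View pics/side1z.png

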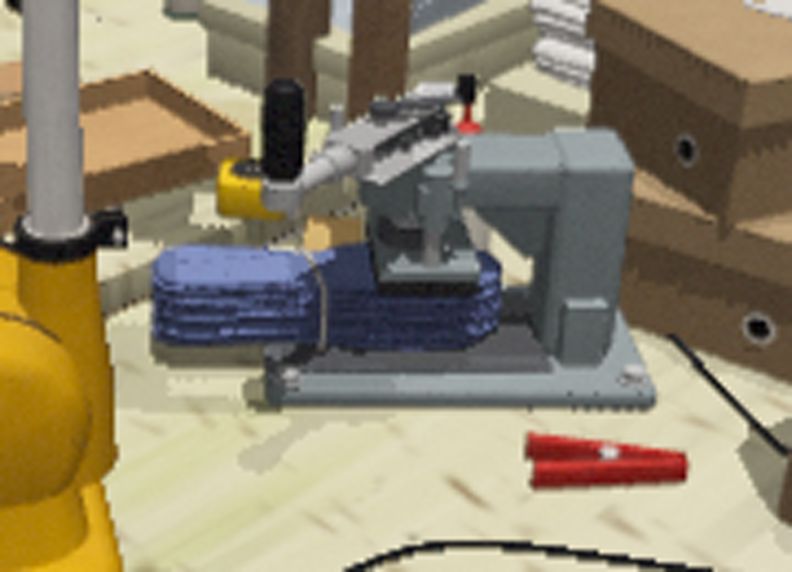

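```bash
python3 - <<'E'
from h import *
im=cv2.imread('pics/wrist1.png'); cv2.imwrite('pics/w1c.png',cv2.resize(im[30:240,110:310],None,fx=2.85*1.4,fy=2.85,interpolation=cv2.INTER_CUBIC)[:, :800] if 0 else cv2.resize(im[40:240,105:305],(600,600),interpolation=cv2.INTER_CUBIC))
s=ld('side1');w=ld('wrist1')
def tri(us,uw):
    o1,d1=ray(s,*us);o2,d2=ray(w,*uw);A=np.c_[d1,-d2];k=np.linalg.lstsq(A,o2-o1,rcond=None)[0]
    a=o1+d1*k[0];b=o2+d2*k[1];return np.round((a+b)/2,4),np.round(np.linalg.norm(a-b),4)
print('grip',tri((294.3,199.5),(139.5,100.5)))
print('tab',tri((335.9,190),(227.2,193.9)))
for z,u,v in [(.0,318,152),(.0,440,152),(.0,330,350),(.0,435,350),(.226,357,303),(.022,323,172),(.022,430,163),(.022,338,345),(.022,425,344)]: print(u,v,z,np.round(onz(w,u/1.5625,v/1.5625,z),4))
E
```

```text
grip (array([ 0.5113, -0.1751,  0.2302]), np.float64(0.0025))
tab (array([ 0.657 , -0.1047,  0.2156]), np.float64(0.0038))
318 152 0.0 [ 0.5127 -0.136   0.    ]
440 152 0.0 [0.548  0.0154 0.    ]
330 350 0.0 [ 0.781  -0.1965  0.    ]
435 350 0.0 [ 0.8162 -0.047   0.    ]
357 303 0.226 [ 0.6523 -0.1005  0.226 ]
323 172 0.022 [ 0.5379 -0.1329  0.022 ]
430 163 0.022 [ 0.5577 -0.0012  0.022 ]
338 345 0.022 [ 0.7674 -0.1776  0.022 ]
425 344 0.022 [ 0.7938 -0.0584  0.022 ]
```

View pics/w1c.png

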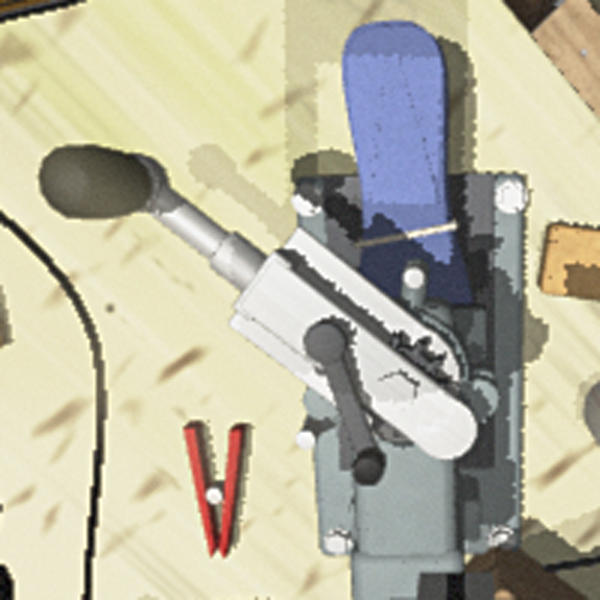

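>>> drive_tool --motion '[-18,-15,50,0,0,10,0,-36,-30,100,0,0,20,0,-54,-45,145,0,0,30,0,-71,-58,185,0,0,38.8,0,-71,-58,220,0,0,38.8,0,-71,-58,237,0,0,38.8,0,-71,-58,239,0,0,38.8,0]'

```text
t: 3.0
tcp_pos: [0.6728, -0.128, 0.2105]
tool_rot: [0.442, 0.897, 0.001, -0.002]
force: [0.3, -0.4, -0.3]
finger_gap: 0.002
```

```bash
python3 - <<'E'
from h import *
for n in('wrist','side'): snap(n,n+'2')
st=manip.sense();print(st['t'],st['tcp_pos'],st['q'],st['force'])
w=ld('wrist1');print('rod',onz(w,242,132.7,.2))
a=cv2.resize(cv2.imread('pics/wrist2.png')[20:320,56:456],(400,300))
im=cv2.imread('pics/side2.png'); b=cv2.resize(im[160:250,270:390],(400,300),interpolation=cv2.INTER_CUBIC)
cv2.imwrite('pics/c2.png',np.hstack([a,b]))
E
```

```text
3.1 [ 0.6741494  -0.12804371  0.21288667] [-0.35087713  0.63068957  1.28403623  0.00170967  1.22668637 -1.00723346] [ 0.29026749 -0.51802389  0.47571613]
rod [ 0.57895144 -0.06438682  0.2       ]
```

View pics/c2.png

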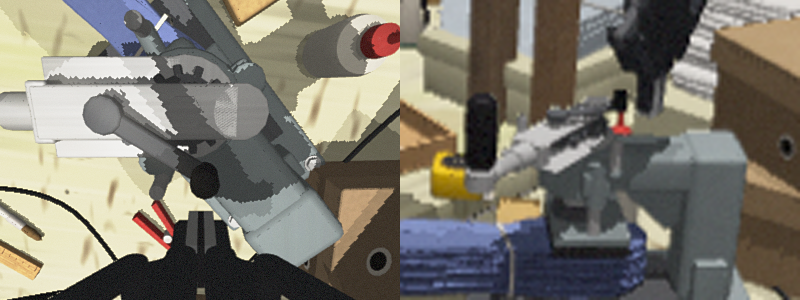

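>>> drive_tool --motion '[11,1.6,0,0,0,0,0,19,6,0,0,0,0,0,26,9,0,0,0,0,0,35,11,0,0,0,0,0,44,11.8,0,0,0,0,0,53,11,0,0,0,0,0,62,9,0,0,0,0,0,69,6,0,0,0,0,0]'

```text
t: 4.1
tcp_pos: [0.6368, -0.069, 0.2132]
tool_rot: [0.442, 0.897, 0.001, 0.0]
force: [5.0, -1.2, 0.6]
finger_gap: 0.002
```

>>> drive_tool --motion '[5,-2.5,0,0,0,0,0,9,-5,0,0,0,0,0]'

```text
t: 4.35
tcp_pos: [0.6277, -0.0651, 0.2133]
tool_rot: [0.442, 0.897, 0.001, 0.001]
force: [10.3, -2.8, -2.3]
finger_gap: -0.003
```

>>> drive_tool --motion '[2,-1.5,0,0,0,0,0,3,-2,0,0,0,0,0]'

```text
t: 4.6
tcp_pos: [0.6261, -0.0656, 0.2134]
tool_rot: [0.442, 0.897, 0.001, 0.004]
force: [7.9, -5.2, -2.9]
finger_gap: -0.003
```

```bash
python3 - <<'E'
from h import *
for n in('wrist','side'): snap(n,n+'3')
st=manip.sense();print(st['t'],st['tcp_pos'],st['force'])
a=cv2.resize(cv2.imread('pics/wrist3.png')[20:320,56:456],(400,300))
im=cv2.imread('pics/side3.png'); b=cv2.resize(im[160:250,270:390],(400,300),interpolation=cv2.INTER_CUBIC)
cv2.imwrite('pics/c3.png',np.hstack([a,b]))
E
```

```text
4.7 [ 0.62599984 -0.0657561   0.2133408 ] [ 7.28994948 -4.31372235 -3.50964672]
```

View pics/c3.png

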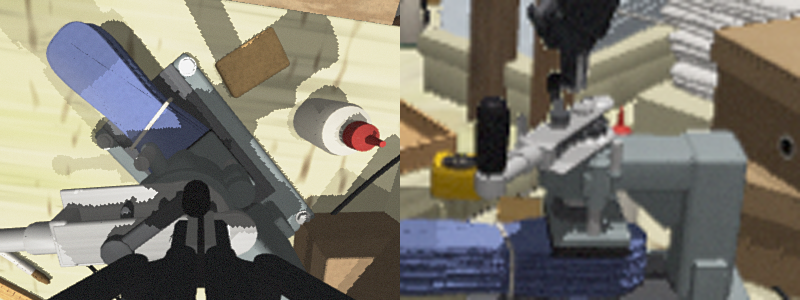

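```bash
cat >> h.py <<'E'
def tri(s,us,w,uw):
    o1,d1=ray(s,*us);o2,d2=ray(w,*uw);A=np.c_[d1,-d2];k=np.linalg.lstsq(A,o2-o1,rcond=None)[0]
    a=o1+d1*k[0];b=o2+d2*k[1];return np.round((a+b)/2,4),np.round(np.linalg.norm(a-b),4)
AX=np.array([.629,-.083])
E
python3 - <<'E'
from h import *
s=ld('side3');w=ld('wrist3')
t,e=tri(s,(316.5,185.5),w,(252,215)); print('tab',t,e, onz(w,252,215,.226))
# grip: side ray at z=.235
g=onz(s,297.9,199.6,.235); print('grip',g, g[:2]-AX, onz(ld('side1'),294.3,199.5,.235))
for az in(218,222,225,228):
    a=np.deg2rad(az);X=np.array([np.cos(a),np.sin(a)]);Y=np.array([-X[1],X[0]])
    print(az,'grip',proj(s,[*(AX+.15*X),.235]),'tab',AX-.0095*X-.034*Y)
E
```

```text
tab [ 0.6142 -0.0537  0.2129] 0.0033 [ 0.60926286 -0.0486736   0.226     ]
grip [ 0.51889196 -0.18804132  0.235     ] [-0.11010804 -0.10504132] [ 0.50964585 -0.18550938  0.235     ]
218 grip (np.float64(293.73379459724646), np.float64(197.92616329526453)) tab [ 0.61555361 -0.05035885]
222 grip (np.float64(296.9399496298898), np.float64(198.93023448699472)) tab [ 0.61330944 -0.05137634]
225 grip (np.float64(299.46677189250323), np.float64(199.63117846963965)) tab [ 0.61167588 -0.05224086]
228 grip (np.float64(302.0895100285377), np.float64(200.283960886138)) tab [ 0.61008982 -0.05318968]
```

>>> drive_tool --motion '[1.5,-2,0,0,0,0,0,2.5,-4,0,0,0,0,0]'

```text
t: 4.95
tcp_pos: [0.6238, -0.0675, 0.2137]
tool_rot: [0.442, 0.897, 0.001, 0.007]
force: [9.1, -4.5, -1.6]
finger_gap: 0.0
```

>>> drive_tool --motion '[-8,1,0,0,0,0,0,-10,1,-40,0,0,0,0,-14,-25,-85,0,0,-10,0,-20,-75,-95,0,0,-20,85,-27,-125,-95,0,0,-30,85,-32,-154,-95,0,0,-39.5,85,-32,-154,-95,0,0,-39.5,85]' --force 50

```text
t: 5.82
tcp_pos: [0.5169, -0.1867, 0.3071]
tool_rot: [0.115, 0.993, -0.0, 0.005]
force: [0.5, 0.1, 0.4]
finger_gap: 0.85
```

```bash
python3 - <<'E'
from h import *
for n in('wrist','side'): snap(n,n+'4')
st=manip.sense();print(st['t'],st['tcp_pos'],st['tool_rot'],st['force'],st['finger_gap'])
a=cv2.resize(cv2.imread('pics/wrist4.png'),(400,300))
im=cv2.imread('pics/side4.png'); b=cv2.resize(im[150:240,270:390],(400,300),interpolation=cv2.INTER_CUBIC)
cv2.imwrite('pics/c4.png',np.hstack([a,b]))
E
```

```text
5.925 [ 0.51899469 -0.18564313  0.30729592] [ 1.14266833e-01  9.93429794e-01 -4.49734431e-04  6.33508288e-03] [-0.65236242  0.3788986  -0.54322746] 0.9880077879804415
```

View pics/c4.png

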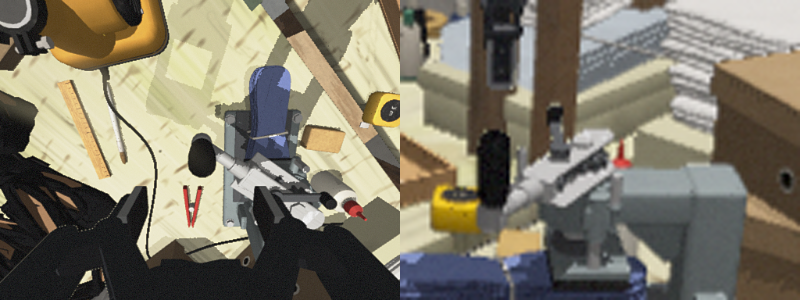

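```bash
python3 - <<'E'
from h import *
s=ld('side4');w=ld('wrist4')
m=cv2.imread('pics/wrist4.png'); g=m.max(2); mask=((g<70)).astype(np.uint8)[150:240,220:300]
n,l,st,c=cv2.connectedComponentsWithStats(mask); print([(st[i].tolist(),c[i]+[220,150]) for i in range(1,n) if st[i][4]>80])
m=cv2.imread('pics/side4.png'); g=m.max(2); mask=((g<60)).astype(np.uint8)[180:220,285:310]
n,l,st,c=cv2.connectedComponentsWithStats(mask); print([(st[i].tolist(),c[i]+[285,180]) for i in range(1,n) if st[i][4]>30])
print(tri(s,(297.9,200.4),w,(256,201)))
E
```

```text
[([21, 26, 35, 51, 1437], array([258.20320111, 201.89004871]))]
[([8, 9, 10, 24, 204], array([297.76960784, 200.3627451 ]))]
(array([ 0.5184, -0.1877,  0.2323]), np.float64(0.0014))
```

>>> drive_tool --motion '[-0.5,-2.2,50,0,0,0,85,-0.5,-2.2,88,0,0,0,85,-0.5,-2.2,91,0,0,0,20,-0.5,-2.2,91,0,0,0,20,-0.5,-2.2,91,0,0,0,20,-0.5,-2.2,91,0,0,0,20]' --force 50

```text
t: 6.68
tcp_pos: [0.5221, -0.188, 0.2184]
tool_rot: [0.114, 0.993, -0.001, 0.009]
force: [2.7, 1.5, 4.8]
finger_gap: 0.316
```

```bash
python3 - <<'E'
from h import *
for n in('side',): snap(n,n+'5')
st=manip.sense();print(st['t'],st['tcp_pos'],st['tool_rot'],st['force'],st['finger_gap'],np.round(st['q'],2))
im=cv2.imread('pics/side5.png'); b=cv2.resize(im[130:280,250:400],(600,600),interpolation=cv2.INTER_CUBIC)
cv2.imwrite('pics/c5.png',b)
E
```

```text
6.725 [ 0.52208248 -0.18801789  0.21839249] [ 1.14489265e-01  9.93382641e-01 -5.70497082e-04  9.10008838e-03] [3.23573402 3.36576507 5.82743564] 0.3203703816867311 [-0.55  0.44  1.64  0.01  1.04 -1.9 ]
```

View pics/c5.png

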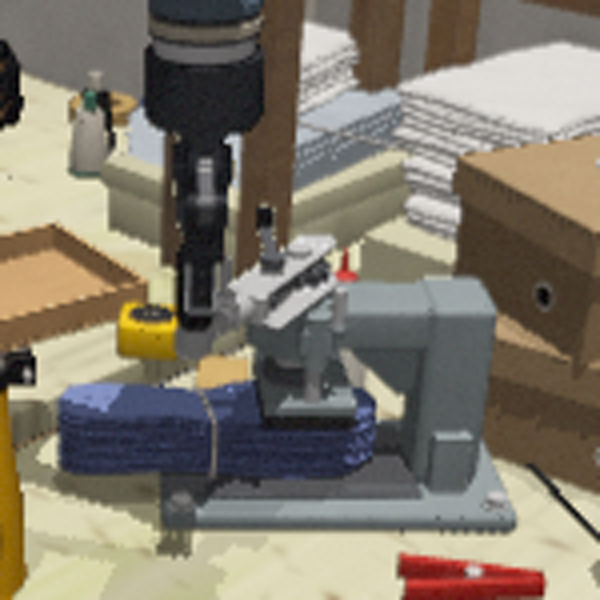

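```bash
cat > arc.py <<'E'
from h import *
import sys
from scipy.spatial.transform import Rotation as Ro
def arc(azs,c=AX,r=.15,z=.2175):
    st=manip.sense();R=Ro.from_quat(st['tool_rot']).as_matrix();p=st['tcp_pos']
    v=p[:2]-c;print('now az',np.rad2deg(np.arctan2(v[1],v[0]))%360,'r',np.hypot(*v),'F',st['force'])
    for a in azs:
        q=np.array([*(c+r*np.array([np.cos(np.deg2rad(a)),np.sin(np.deg2rad(a))])),z]); print(a,np.round(R.T@(q-p)*1000,1))
arc(np.arange(*map(float,sys.argv[1:4])))
E
python3 arc.py 228.5 267 4
```

```text
now az 224.48645610633193 r 0.14986698845837962 F [3.23573402 3.36576507 5.82743564]
228.5 [-9.  -5.4  1.1]
232.5 [-18.4 -10.1   1.2]
236.5 [-28.  -14.1   1.4]
240.5 [-38.  -17.3   1.6]
244.5 [-48.1 -19.9   1.8]
248.5 [-58.4 -21.8   1.9]
252.5 [-68.8 -23.    2.1]
256.5 [-79.3 -23.4   2.3]
260.5 [-89.7 -23.1   2.5]
264.5 [-100.2  -22.1    2.7]
```

>>> drive_tool --motion '[-9,-5.4,1,0,0,0,20,-18.4,-10.1,1,0,0,0,20,-28,-14.1,1,0,0,0,20,-38,-17.3,1.5,0,0,0,20,-48,-20,1.5,0,0,0,20,-58.5,-21.8,2,0,0,0,20,-69,-23,2,0,0,0,20,-79,-23.4,2,0,0,0,20]'

```text
t: 7.72
tcp_pos: [0.593, -0.2302, 0.2184]
tool_rot: [0.115, 0.993, -0.001, 0.008]
force: [-5.5, 0.3, 7.8]
finger_gap: 0.321
```

```bash
python3 arc.py 258 268 3; python3 - <<'E'
from h import *
for n in('side',): snap(n,n+'6')
st=manip.sense();print(st['t'],st['tcp_pos'],st['tool_rot'],st['force'],st['finger_gap'],np.round(st['q'],2))
im=cv2.imread('pics/side6.png'); b=cv2.resize(im[130:280,250:400],(600,600),interpolation=cv2.INTER_CUBIC)
cv2.imwrite('pics/c6.png',b)
E
```

```text
now az 256.2665929605565 r 0.1515620323982273 F [-5.5314693   0.2698761   7.84479269]
258.0 [-4.5  1.6  1. ]
261.0 [-12.4   2.    1.1]
264.0 [-20.2   2.7   1.2]
267.0 [-28.    3.9   1.3]
7.775 [ 0.59466016 -0.230651    0.21840089] [ 0.11464864  0.9933628  -0.00160725  0.00913534] [-2.52912957 -0.83975355  6.31348523] 0.3163745465423178 [-0.55  0.55  1.43  0.01  1.15 -1.89]
```

View pics/c6.png

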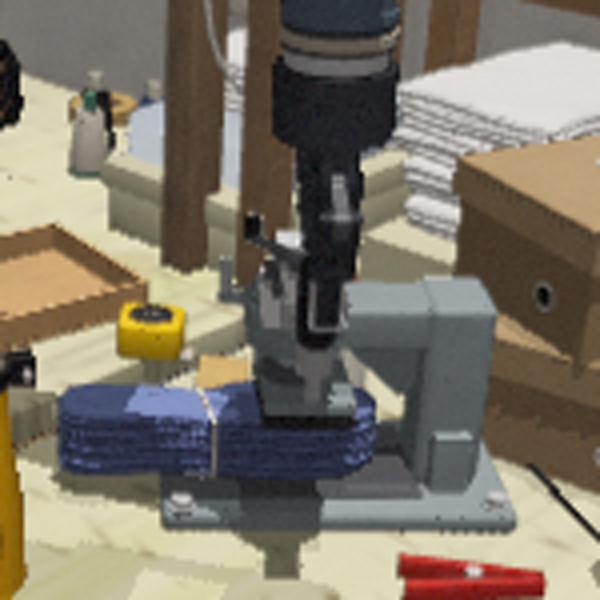

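>>> drive_tool --motion '[-8,1.5,0,0,0,0,20,-16,2.2,0,0,0,0,20,-22,3,0,0,0,0,20,-22,3,0,0,0,0,20]'

```text
t: 8.28
tcp_pos: [0.617, -0.2345, 0.2185]
tool_rot: [0.115, 0.993, -0.003, 0.009]
force: [-2.7, -3.8, 2.3]
finger_gap: 0.318
```

```bash
python3 arc.py 260 173 -4; python3 - <<'E'
from h import *
for n in('side',): snap(n,n+'7')
a=cv2.imread('pics/side0.png')[200:260,300:350]
b=cv2.imread('pics/side7.png')[200:260,300:350]
cv2.imwrite('pics/c7.png',cv2.resize(np.hstack([a,b]),None,fx=7.5,fy=7.5,interpolation=cv2.INTER_CUBIC))
E
```

```text
now az 265.47509725927733 r 0.15195847990871103 F [-2.74013377 -3.79855991  2.32290643]
260.0 [14.6  0.5  0.7]
256.0 [25.   0.2  0.5]
252.0 [35.5  0.8  0.3]
248.0 [45.9  2.   0.1]
244.0 [56.2  4.  -0.1]
240.0 [66.3  6.6 -0.3]
236.0 [76.2 10.  -0.5]
232.0 [85.8 14.1 -0.7]
228.0 [95.2 18.8 -0.9]
224.0 [104.2  24.2  -1. ]
220.0 [112.8  30.1  -1.2]
216.0 [120.9  36.7  -1.4]
212.0 [128.6  43.8  -1.6]
208.0 [135.8  51.5  -1.7]
204.0 [142.4  59.6  -1.9]
200.0 [148.4  68.1  -2. ]
196.0 [153.8  77.1  -2.2]
192.0 [158.6  86.4  -2.3]
188.0 [162.7  96.   -2.4]
184.0 [166.2 105.9  -2.5]
180.0 [168.9 116.   -2.6]
176.0 [170.9 126.3  -2.7]
```

View pics/c7.png

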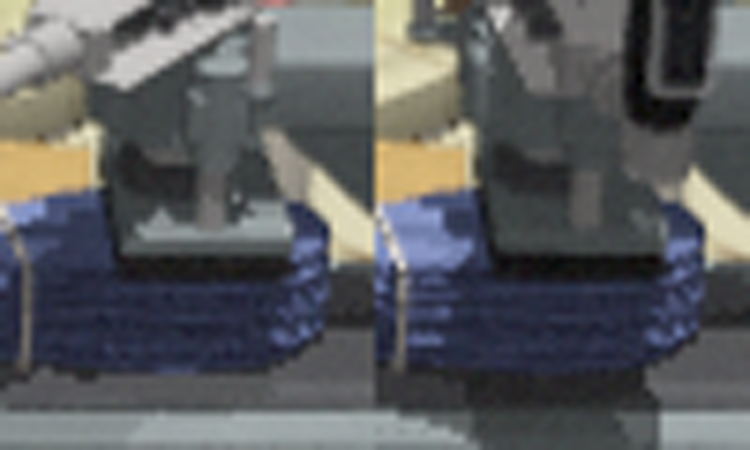

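>>> drive_tool --motion '[14.6,-0.2,0.5,0,0,0,20,25,-0.5,0.5,0,0,0,20,35.5,0,0,0,0,0,20,46,1.2,0,0,0,0,20,56.2,3,0,0,0,0,20,66.3,6,0,0,0,0,20,76.2,9.5,0,0,0,0,20,85.8,13.7,0,0,0,0,20]'

```text
t: 9.32
tcp_pos: [0.5376, -0.2021, 0.2184]
tool_rot: [0.115, 0.993, -0.004, 0.012]
force: [-0.2, -2.7, 9.8]
finger_gap: 0.314
```

```bash
python3 arc.py 228 174 -4
```

```text
now az 232.4892864841829 r 0.15017689924290467 F [-0.17903063 -2.66443952  9.76604111]
228.0 [10.5  5.4  0.6]
224.0 [19.4 10.8  0.4]
220.0 [28.  16.8  0.1]
216.0 [36.2 23.3 -0.1]
212.0 [43.9 30.4 -0.3]
208.0 [51.  38.1 -0.5]
204.0 [57.6 46.2 -0.7]
200.0 [63.7 54.7 -0.9]
196.0 [69.1 63.7 -1.1]
192.0 [73.9 73.  -1.2]
188.0 [78.  82.6 -1.4]
184.0 [81.4 92.5 -1.5]
180.0 [ 84.2 102.6  -1.6]
176.0 [ 86.2 112.9  -1.7]
```

>>> drive_tool --motion '[10.5,5.4,-0.5,0,0,0,20,19.4,10.8,-0.5,0,0,0,20,28,16.8,-0.5,0,0,0,20,36.2,23.3,-1,0,0,0,20,43.9,30.4,-1,0,0,0,20,51,38,-1,0,0,0,20,57.6,46,-1.5,0,0,0,20,63.7,54.7,-1.5,0,0,0,20]'

```text
t: 10.32
tcp_pos: [0.4895, -0.1338, 0.2185]
tool_rot: [0.115, 0.993, -0.004, 0.014]
force: [7.0, 0.3, 3.6]
finger_gap: 0.319
```

```bash
python3 arc.py 196 174 -4
```

```text
now az 200.02586891054094 r 0.14845898605412283 F [7.04891542 0.25241522 3.58890028]
196.0 [6.8 8.2 0.7]
192.0 [11.6 17.5  0.6]
188.0 [15.7 27.1  0.4]
184.0 [19.1 37.   0.3]
180.0 [21.9 47.1  0.1]
176.0 [23.9 57.4  0. ]
```

>>> drive_tool --motion '[5.8,8.2,0,0,0,0,20,10.3,17.5,0,0,0,0,20,14.2,27,0,0,0,0,20,17.6,37,0,0,0,0,20,20,47,0,0,0,0,20,20,47,0,0,0,0,20]'

```text
t: 11.08
tcp_pos: [0.4816, -0.0827, 0.2184]
tool_rot: [0.115, 0.993, -0.004, 0.015]
force: [4.2, 0.8, 8.1]
finger_gap: 0.314
```

```bash
python3 arc.py 182 268 4;python3 - <<'E'
from h import *
for n in('side',): snap(n,n+'8')
a=cv2.imread('pics/side0.png')[200:260,300:350]
b=cv2.imread('pics/side8.png')[200:260,300:350]
cv2.imwrite('pics/c8.png',cv2.resize(np.hstack([a,b]),None,fx=7.5,fy=7.5,interpolation=cv2.INTER_CUBIC))
print(manip.sense()['tool_rot'])
E
```

```text
now az 179.9020541176314 r 0.147423488054291 F [4.15217155 0.8424144  8.09176693]
182.0 [ 1.2 -5.9  0.9]
186.0 [ -1.9 -15.9   1. ]
190.0 [ -5.7 -25.7   1.2]
194.0 [-10.1 -35.1   1.3]
198.0 [-15.2 -44.3   1.5]
202.0 [-21.  -53.    1.7]
206.0 [-27.3 -61.4   2. ]
210.0 [-34.2 -69.3   2.2]
214.0 [-41.6 -76.6   2.5]
218.0 [-49.5 -83.5   2.7]
222.0 [-57.9 -89.8   3. ]
226.0 [-66.7 -95.4   3.3]
230.0 [ -75.9 -100.5    3.6]
234.0 [ -85.4 -104.9    3.9]
238.0 [ -95.1 -108.6    4.2]
242.0 [-105.2 -111.6    4.5]
246.0 [-115.4 -113.9    4.8]
250.0 [-125.7 -115.5    5.2]
254.0 [-136.1 -116.4    5.5]
258.0 [-146.6 -116.6    5.8]
262.0 [-157.  -116.     6.1]
266.0 [-167.4 -114.7    6.4]
[ 0.11487894  0.99326289 -0.00370384  0.01476305]
```

View pics/c8.png

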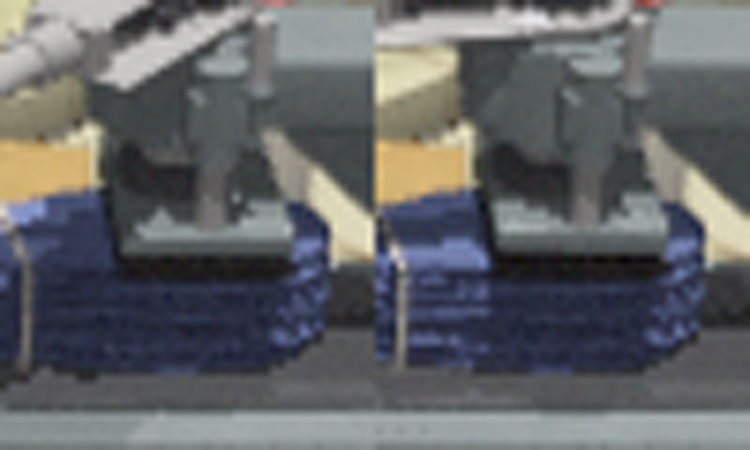

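```bash
sed -i 's/AX=.*/AX=np.array([.6308,-.0845])/' h.py; python3 arc.py 183 268 4
```

```text
now az 179.39711950557657 r 0.14925963284909133 F [4.44047283 1.15220703 6.46181298]
183.0 [-1.6 -9.3  1. ]
187.0 [ -4.9 -19.2   1.1]
191.0 [ -8.8 -28.9   1.3]
195.0 [-13.4 -38.3   1.5]
199.0 [-18.7 -47.4   1.7]
203.0 [-24.6 -56.    1.9]
207.0 [-31.  -64.3   2.1]
211.0 [-38.1 -72.    2.3]
215.0 [-45.6 -79.3   2.6]
219.0 [-53.7 -86.    2.9]
223.0 [-62.2 -92.1   3.2]
227.0 [-71.  -97.6   3.4]
231.0 [ -80.3 -102.5    3.7]
235.0 [ -89.9 -106.7    4. ]
239.0 [ -99.7 -110.3    4.4]
243.0 [-109.8 -113.1    4.7]
247.0 [-120.  -115.3    5. ]
251.0 [-130.4 -116.7    5.3]
255.0 [-140.8 -117.4    5.6]
259.0 [-151.3 -117.3    5.9]
263.0 [-161.7 -116.6    6.3]
267.0 [-172.1 -115.1    6.6]
```

>>> drive_tool --motion '[-1.6,-9.3,0,0,0,0,20,-4.9,-19.2,0,0,0,0,20,-8.8,-28.9,0.3,0,0,0,20,-13.4,-38.3,0.5,0,0,0,20,-18.7,-47.4,0.7,0,0,0,20,-24.6,-56,1,0,0,0,20,-31,-64.3,1.2,0,0,0,20,-38.1,-72,1.4,0,0,0,20]'

```text
t: 12.12
tcp_pos: [0.5007, -0.1589, 0.2183]
tool_rot: [0.115, 0.993, -0.001, 0.013]
force: [1.3, 6.7, 8.5]
finger_gap: 0.317
```

```bash
python3 arc.py 215 268 4
```

```text
now az 209.76744715733423 r 0.14986857808142093 F [1.34588814 6.72993233 8.48955575]
215.0 [-9.7 -9.7  1.1]
219.0 [-17.7 -16.4   1.3]
223.0 [-26.2 -22.5   1.5]
227.0 [-35.1 -28.    1.7]
231.0 [-44.4 -32.9   1.9]
235.0 [-53.9 -37.1   2.2]
239.0 [-63.8 -40.7   2.4]
243.0 [-73.8 -43.5   2.7]
247.0 [-84.1 -45.6   2.9]
251.0 [-94.5 -47.1   3.2]
255.0 [-104.9  -47.8    3.5]
259.0 [-115.4  -47.7    3.7]
263.0 [-125.8  -47.     4. ]
267.0 [-136.2  -45.5    4.2]
```

>>> drive_tool --motion '[-9.7,-9.7,0,0,0,0,20,-17.7,-16.4,0.3,0,0,0,20,-26.2,-22.5,0.5,0,0,0,20,-35.1,-28,0.7,0,0,0,20,-44.4,-33,1,0,0,0,20,-54,-37.1,1.2,0,0,0,20,-63.8,-40.7,1.4,0,0,0,20,-73.8,-43.5,1.7,0,0,0,20]'

```text
t: 13.12
tcp_pos: [0.5589, -0.2165, 0.2184]
tool_rot: [0.114, 0.993, -0.0, 0.008]
force: [-5.9, 1.8, 9.7]
finger_gap: 0.317
```

```bash
python3 arc.py 246 268 4
```

```text
now az 241.43616020762883 r 0.1503272225923016 F [-5.89767062  1.80060997  9.69836006]
246.0 [-11.7  -2.4   1. ]
250.0 [-22.   -4.    1.2]
254.0 [-32.5  -4.9   1.4]
258.0 [-42.9  -5.1   1.5]
262.0 [-53.4  -4.5   1.7]
266.0 [-63.8  -3.2   1.9]
```

>>> drive_tool --motion '[-11.7,-2.4,0.5,0,0,0,20,-22,-4,0.5,0,0,0,20,-32.5,-4.9,0.5,0,0,0,20,-43,-5.1,0.5,0,0,0,20,-53.4,-4.5,0.5,0,0,0,20,-61,-3.6,0.5,0,0,0,20,-61,-3.6,0.5,0,0,0,20]'

```text
t: 14.0
tcp_pos: [0.6151, -0.2343, 0.2184]
tool_rot: [0.114, 0.993, -0.001, 0.005]
force: [-2.6, -2.6, 6.4]
finger_gap: 0.316
```

```bash
python3 arc.py 261 174 -4;python3 - <<'E'
from h import *
for n in('side',): snap(n,n+'9')
a=cv2.imread('pics/side0.png')[200:260,300:350]
b=cv2.imread('pics/side9.png')[200:260,300:350]
cv2.imwrite('pics/c9.png',cv2.resize(np.hstack([a,b]),None,fx=7.5,fy=7.5,interpolation=cv2.INTER_CUBIC))
E
```

```text
now az 264.0003409671757 r 0.15064121010486223 F [-2.64479141 -2.64265257  6.36218161]
261.0 [ 7.9 -0.1  0.8]
257.0 [18.4 -0.5  0.7]
253.0 [28.8 -0.2  0.6]
249.0 [39.2  0.9  0.5]
245.0 [49.6  2.7  0.4]
241.0 [59.7  5.2  0.3]
237.0 [69.7  8.4  0.2]
233.0 [79.4 12.3  0.1]
229.0 [88.8 16.9 -0. ]
225.0 [97.9 22.1 -0.1]
221.0 [106.6  28.   -0.2]
217.0 [114.8  34.4  -0.3]
213.0 [122.6  41.4  -0.4]
209.0 [129.9  48.9  -0.5]
205.0 [136.7  56.9  -0.5]
201.0 [142.8  65.4  -0.6]
197.0 [148.4  74.2  -0.7]
193.0 [153.3  83.5  -0.8]
189.0 [157.6  93.   -0.8]
185.0 [161.2 102.9  -0.9]
181.0 [164.1 112.9  -0.9]
177.0 [166.3 123.2  -0.9]
```

View pics/c9.png

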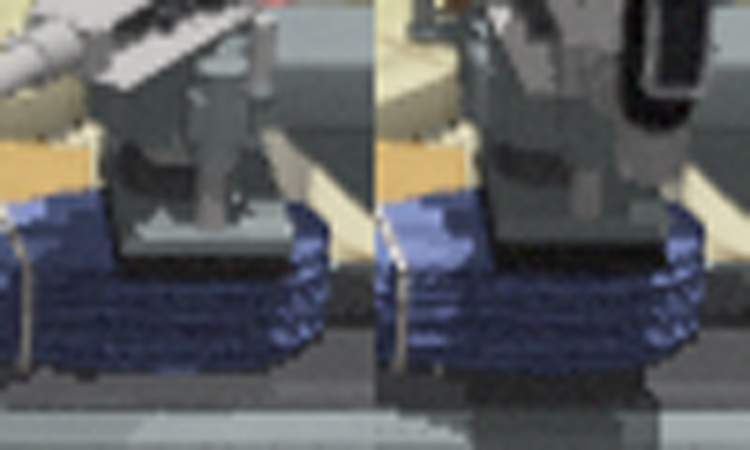

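```bash
python3 - <<'E'
from h import *
s=ld('side9')
for z in(.075,.08,.085,.09): print(z,proj(s,[.63,-.14,z]))
for f in('side0','side7','side8','side9'):
    m=cv2.imread(f'pics/{f}.png').astype(int); 
    print(f,[m[222:240,u].sum(1).tolist() for u in (322,330)])
E
```

```text
0.075 (np.float64(327.5202775741041), np.float64(238.30239802497223))
0.08 (np.float64(327.6288196983462), np.float64(236.86262063574938))
0.085 (np.float64(327.7377631756106), np.float64(235.41751942399515))
0.09 (np.float64(327.84711023612755), np.float64(233.9670648064017))
side0 [[121, 121, 135, 118, 144, 193, 281, 418, 418, 433, 275, 245, 74, 81, 90, 103, 168, 115], [267, 196, 210, 202, 200, 208, 212, 252, 406, 409, 276, 239, 123, 110, 91, 115, 174, 120]]
side7 [[126, 124, 121, 137, 171, 197, 187, 185, 207, 220, 204, 156, 48, 55, 54, 101, 163, 136], [219, 210, 208, 209, 189, 195, 201, 201, 200, 211, 220, 185, 60, 71, 74, 102, 189, 121]]
side8 [[117, 129, 123, 141, 164, 264, 422, 443, 483, 315, 263, 181, 78, 90, 84, 108, 172, 130], [267, 216, 202, 204, 200, 204, 205, 275, 422, 319, 267, 223, 55, 91, 95, 104, 185, 120]]
side9 [[123, 122, 137, 188, 185, 179, 196, 209, 212, 202, 122, 66, 57, 73, 110, 158, 183, 119], [212, 203, 206, 208, 204, 207, 196, 217, 204, 192, 113, 72, 59, 59, 66, 115, 178, 136]]
```

>>> drive_tool --motion '[7.9,-0.2,0,0,0,0,20,18.4,-0.5,0,0,0,0,20,28.8,-0.2,-0.5,0,0,0,20,39.2,0.9,-0.5,0,0,0,20,49.6,2.7,-0.5,0,0,0,20,59.7,5.2,-0.5,0,0,0,20,69.7,8.4,-1,0,0,0,20,79.4,12.3,-1,0,0,0,20]'

```text
t: 15.05
tcp_pos: [0.5398, -0.204, 0.2184]
tool_rot: [0.114, 0.993, -0.001, 0.005]
force: [1.8, -2.3, 3.8]
finger_gap: 0.317
```

```bash
python3 arc.py 229 194 -4
```

```text
now az 232.69790068746738 r 0.15017927902330674 F [ 1.78888756 -2.3092684   3.83143277]
229.0 [8.6 4.4 0.8]
225.0 [17.7  9.6  0.7]
221.0 [26.4 15.5  0.6]
217.0 [34.7 21.9  0.5]
213.0 [42.5 28.9  0.4]
209.0 [49.7 36.4  0.4]
205.0 [56.5 44.4  0.3]
201.0 [62.7 52.9  0.2]
197.0 [68.2 61.7  0.1]
```

>>> drive_tool --motion '[8.6,4.4,0,0,0,0,20,17.7,9.6,0,0,0,0,20,26.4,15.5,0,0,0,0,20,34.7,22,0,0,0,0,20,42.5,29,0,0,0,0,20,49.7,36.4,0,0,0,0,20,56.5,44.4,0,0,0,0,20,62.7,53,0,0,0,0,20]'

```text
t: 16.05
tcp_pos: [0.4908, -0.1375, 0.2183]
tool_rot: [0.114, 0.993, -0.001, 0.005]
force: [1.4, -2.2, 7.8]
finger_gap: 0.319
```

```bash
python3 arc.py 197 176 -4
```

```text
now az 200.73896936298902 r 0.14969161872808875 F [ 1.39643784 -2.23996698  7.83340824]
197.0 [5.4 8.1 0.8]
193.0 [10.4 17.4  0.7]
189.0 [14.7 26.9  0.6]
185.0 [18.3 36.8  0.6]
181.0 [21.2 46.8  0.5]
177.0 [23.4 57.   0.5]
```

>>> drive_tool --motion '[5.4,8.1,0,0,0,0,20,10.4,17.4,0,0,0,0,20,14.7,27,0,0,0,0,20,18.3,36.8,0,0,0,0,20,21.2,46.8,0,0,0,0,20,22,50,0,0,0,0,20,22,50,0,0,0,0,20]'

```text
t: 16.92
tcp_pos: [0.4814, -0.0828, 0.2183]
tool_rot: [0.114, 0.993, -0.001, 0.006]
force: [2.1, 0.4, 6.9]
finger_gap: 0.314
```

```bash
python3 arc.py 182 208 3
```

```text
now az 179.33505759874006 r 0.1494331907766792 F [2.12663374 0.38918381 6.88048848]
182.0 [-1.1 -6.9  0.9]
185.0 [ -3.3 -14.4   0.9]
188.0 [ -6.  -21.8   0.9]
191.0 [ -9.  -29.1   1. ]
194.0 [-12.4 -36.2   1. ]
197.0 [-16.1 -43.    1.1]
200.0 [-20.3 -49.7   1.1]
203.0 [-24.7 -56.2   1.2]
206.0 [-29.5 -62.4   1.2]
```

Working stroke again, calmer.

>>> drive_tool --motion '[-1.1,-6.9,0,0,0,0,20,-3.3,-14.4,0,0,0,0,20,-6,-21.8,0,0,0,0,20,-9,-29.1,0,0,0,0,20,-12.4,-36.2,0,0,0,0,20,-16.1,-43,0,0,0,0,20,-20.3,-49.7,0,0,0,0,20,-24.7,-56.2,0,0,0,0,20]'

```text
t: 17.92
tcp_pos: [0.4924, -0.142, 0.2183]
tool_rot: [0.115, 0.993, 0.001, 0.006]
force: [4.7, 6.3, 4.2]
finger_gap: 0.315
```

```bash
python3 arc.py 206 268 4
```

```text
now az 202.56692780029414 r 0.1499160472576568 F [4.70284164 6.33746441 4.20864608]
206.0 [-5.4 -7.2  0.9]
210.0 [-12.3 -15.1   0.9]
214.0 [-19.7 -22.4   1. ]
218.0 [-27.6 -29.3   1.1]
222.0 [-36.  -35.6   1.1]
226.0 [-44.8 -41.2   1.2]
230.0 [-54.  -46.3   1.3]
234.0 [-63.5 -50.7   1.4]
238.0 [-73.3 -54.4   1.5]
242.0 [-83.3 -57.4   1.6]
246.0 [-93.5 -59.8   1.7]
250.0 [-103.8  -61.4    1.8]
254.0 [-114.3  -62.2    1.9]
258.0 [-124.7  -62.4    2. ]
262.0 [-135.2  -61.8    2.1]
266.0 [-145.6  -60.5    2.2]
```

>>> drive_tool --motion '[-5.4,-7.2,0,0,0,0,20,-12.3,-15.1,0,0,0,0,20,-19.7,-22.4,0.3,0,0,0,20,-27.6,-29.3,0.3,0,0,0,20,-36,-35.6,0.5,0,0,0,20,-44.8,-41.2,0.5,0,0,0,20,-54,-46.3,0.5,0,0,0,20,-63.5,-50.7,0.5,0,0,0,20]'

```text
t: 18.92
tcp_pos: [0.5399, -0.2043, 0.2183]
tool_rot: [0.115, 0.993, 0.003, 0.002]
force: [-1.0, 5.9, 8.9]
finger_gap: 0.316
```

```bash
python3 arc.py 237 268 4
```

```text
now az 232.81048345289483 r 0.15035233263082104 F [-0.99428848  5.88839061  8.89814574]
237.0 [-10.3  -3.8   0.8]
241.0 [-20.3  -7.    0.8]
245.0 [-30.4  -9.5   0.8]
249.0 [-40.8 -11.3   0.8]
253.0 [-51.2 -12.3   0.9]
257.0 [-61.6 -12.7   0.9]
261.0 [-72.1 -12.3   0.9]
265.0 [-82.5 -11.1   1. ]
```

>>> drive_tool --motion '[-10.3,-3.8,0,0,0,0,20,-20.3,-7,0,0,0,0,20,-30.4,-9.5,0,0,0,0,20,-40.8,-11.3,0,0,0,0,20,-51.2,-12.3,0,0,0,0,20,-61.6,-12.7,0,0,0,0,20,-72.1,-12.3,0,0,0,0,20,-81.5,-11.2,0,0,0,0,20]'

```text
t: 19.92
tcp_pos: [0.6132, -0.2341, 0.2183]
tool_rot: [0.115, 0.993, 0.003, -0.002]
force: [-5.1, 1.0, 9.3]
finger_gap: 0.314
```

```bash
python3 arc.py 266 267 4;python3 - <<'E'
from h import *
for n in('side',): s=snap(n,n+'10')
a=cv2.imread('pics/side0.png')[200:260,300:350]
b=cv2.imread('pics/side10.png')[200:260,300:350]
cv2.imwrite('pics/c10.png',cv2.resize(np.hstack([a,b]),None,fx=7.5,fy=7.5,interpolation=cv2.INTER_CUBIC))
for f in('side0','side9','side10'):
    m=cv2.imread(f'pics/{f}.png').astype(int); 
    print(f,[m[224:240,u].sum(1).tolist() for u in (322,330)])
E
```

```text
now az 263.29412768128105 r 0.15065248326758854 F [-5.09127842  0.96036459  9.30175694]
266.0 [-6.9  1.6  0.8]
side0 [[135, 118, 144, 193, 281, 418, 418, 433, 275, 245, 74, 81, 90, 103, 168, 115], [210, 202, 200, 208, 212, 252, 406, 409, 276, 239, 123, 110, 91, 115, 174, 120]]
side9 [[137, 188, 185, 179, 196, 209, 212, 202, 122, 66, 57, 73, 110, 158, 183, 119], [206, 208, 204, 207, 196, 217, 204, 192, 113, 72, 59, 59, 66, 115, 178, 136]]
side10 [[198, 187, 189, 197, 217, 209, 198, 65, 59, 62, 90, 158, 153, 155, 165, 126], [197, 206, 204, 195, 213, 212, 191, 48, 51, 73, 88, 152, 163, 142, 186, 132]]
```

View pics/c10.png

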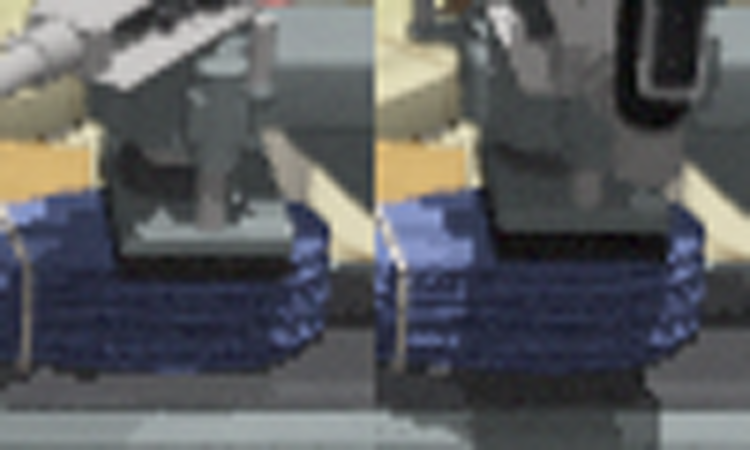

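>>> drive_tool --motion '[0,0,0,0,0,0,85,0,0,0,0,0,0,85,0,0,0,0,0,0,85,0,0,-50,0,0,0,85,0,0,-105,0,0,0,85,30,30,-140,0,0,0,85,70,70,-140,0,0,0,85,110,110,-140,0,0,0,85]'

```text
t: 20.98
tcp_pos: [0.5319, -0.1019, 0.3596]
tool_rot: [0.115, 0.993, 0.003, -0.001]
force: [1.2, 0.3, -0.2]
finger_gap: 0.997
```

>>> drive_tool --motion '[30,30,0,0,0,0,85,42,43,0,0,0,0,85,42,43,0,0,0,0,85]'

```text
t: 21.35
tcp_pos: [0.5008, -0.0501, 0.3602]
tool_rot: [0.114, 0.993, 0.002, -0.0]
force: [0.2, 0.1, 0.2]
finger_gap: 0.992
```

```bash
python3 - <<'E'
from h import *
for n in('wrist','side','top'): snap(n,n+'11')
st=manip.sense();print(st['t'],st['tcp_pos'],st['tool_rot'],st['force'],st['finger_gap'],np.round(st['q'],2))
cv2.imwrite('pics/w11z.png',cv2.resize(cv2.imread('pics/wrist11.png'),(800,600),interpolation=cv2.INTER_CUBIC))
E
```

```text
21.5 [ 0.5019027 -0.0517464  0.3598151] [ 1.15648119e-01  9.93287367e-01  2.35613896e-03 -4.09063966e-04] [0.0450651  0.29545918 0.33989296] 0.9945674557433645 [-0.33  0.23  1.55  0.    1.37 -1.67]
```

View pics/w11z.png

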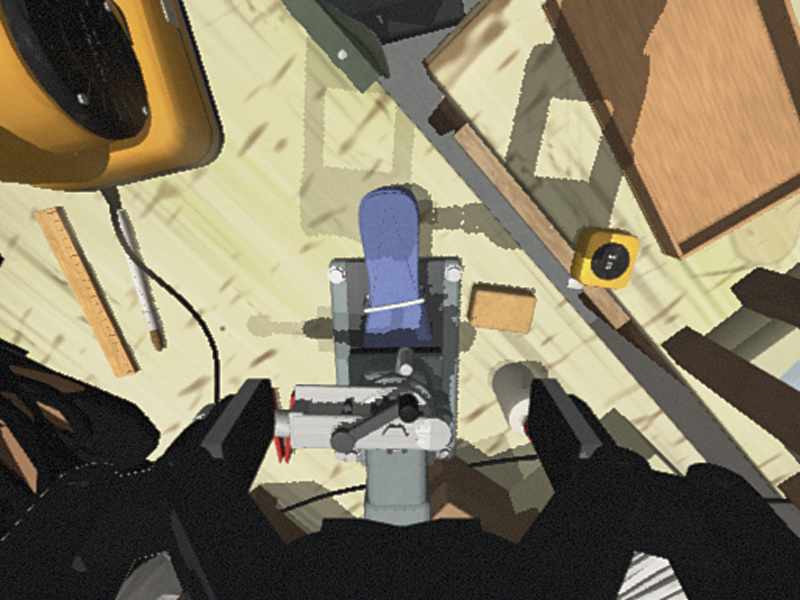

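View pics/side11.png

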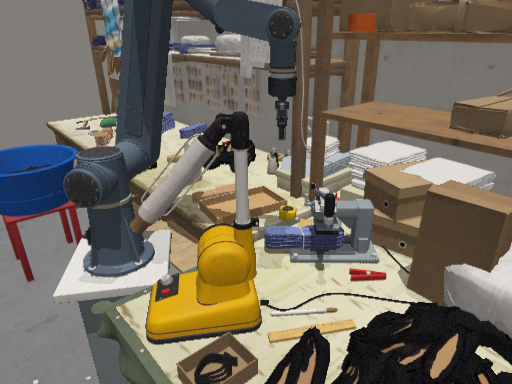

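View pics/top11.png

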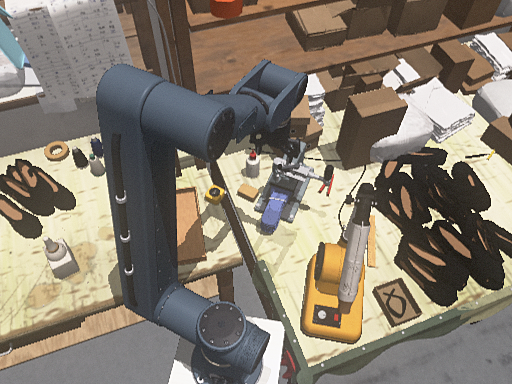

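```bash
python3 - <<'E'
from h import *
w=ld('wrist11'); hsv=cv2.cvtColor(w['color'],cv2.COLOR_RGB2HSV)
m=cv2.inRange(hsv,(105,70,90),(130,255,255)); m[:,:200]=0;m[:,300:]=0
n,l,st,c=cv2.connectedComponentsWithStats(m); i=1+st[1:,4].argmax(); print(st[i])
L=l==i
pts=[]
for v in range(st[i][1],st[i][1]+st[i][3],4):
    u=np.where(L[v])[0]
    if len(u)<8: continue
    a=onz(w,u[0]-.5,v,.076);b=onz(w,u[-1]+.5,v,.076); pts.append((v,*a[:2],*b[:2])); print(v,np.round(a[:2],4),np.round(b[:2],4),round(np.linalg.norm(a-b),4),np.round((a+b)[:2]/2,4))
E
```

```text
[ 230  120   40   77 2445]
124 [ 0.4499 -0.0702] [ 0.4582 -0.0344] 0.0368 [ 0.454  -0.0523]
128 [ 0.4544 -0.0759] [ 0.4655 -0.0284] 0.0488 [ 0.46   -0.0522]
132 [ 0.4594 -0.0803] [ 0.4719 -0.0268] 0.0549 [ 0.4656 -0.0536]
136 [ 0.4651 -0.0818] [ 0.4776 -0.0281] 0.0552 [ 0.4714 -0.0549]
140 [ 0.4708 -0.0833] [ 0.4838 -0.0279] 0.0569 [ 0.4773 -0.0556]
144 [ 0.4766 -0.0848] [ 0.4896 -0.0292] 0.0571 [ 0.4831 -0.057 ]
148 [ 0.4828 -0.0849] [ 0.4955 -0.0305] 0.0559 [ 0.4891 -0.0577]
152 [ 0.4886 -0.0864] [ 0.5014 -0.0318] 0.0561 [ 0.495  -0.0591]
156 [ 0.4949 -0.0865] [ 0.5074 -0.0331] 0.0548 [ 0.5011 -0.0598]
160 [ 0.5012 -0.0866] [ 0.5134 -0.0345] 0.0535 [ 0.5073 -0.0605]
164 [ 0.5076 -0.0867] [ 0.5195 -0.0358] 0.0522 [ 0.5136 -0.0612]
168 [ 0.5137 -0.0882] [ 0.5257 -0.0372] 0.0525 [ 0.5197 -0.0627]
172 [ 0.5202 -0.0883] [ 0.5319 -0.0385] 0.0511 [ 0.526  -0.0634]
176 [ 0.5268 -0.0884] [ 0.5381 -0.0399] 0.0498 [ 0.5324 -0.0641]
180 [ 0.533 -0.09 ] [ 0.5444 -0.0413] 0.05 [ 0.5387 -0.0656]
184 [ 0.5397 -0.0901] [ 0.5508 -0.0427] 0.0487 [ 0.5452 -0.0664]
188 [ 0.546  -0.0917] [ 0.558 -0.041] 0.0521 [ 0.552  -0.0664]
192 [ 0.5525 -0.0934] [ 0.5615 -0.0548] 0.0396 [ 0.557  -0.0741]
```

```bash
python3 - <<'E'
import cv2
im=cv2.imread('pics/wrist11.png')[110:235,205:305]; cv2.imwrite('pics/w11c.png',cv2.resize(im,None,fx=4.8,fy=4.8,interpolation=cv2.INTER_NEAREST))
E
```

```text
(no output)
```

View pics/w11c.png

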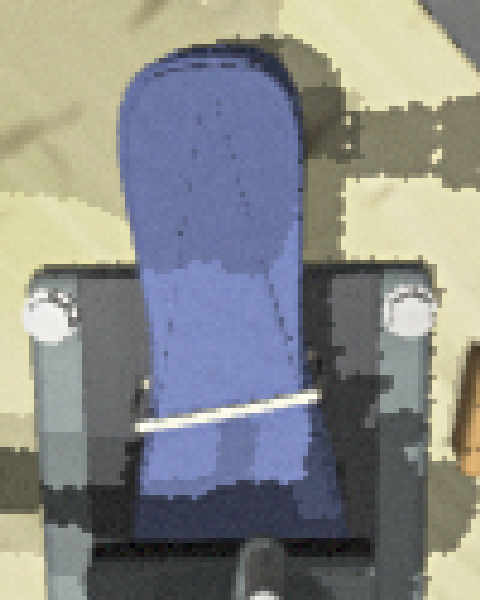

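>>> drive_tool --motion '[-1,-2,55,0,0,-0.5,85,-2,-4,115,0,0,-1,85,-3,-6,175,0,0,-1.5,85,-4,-7.6,225,0,0,-2,85,-4,-7.6,245,0,0,-2,85,-4,-7.6,250,0,0,-2,85]' --force 40

```text
t: 22.25
tcp_pos: [0.5039, -0.0599, 0.1076]
tool_rot: [0.099, 0.995, 0.003, -0.002]
force: [0.0, 0.3, 0.4]
finger_gap: 0.996
```

```bash
python3 - <<'E'
from h import *
for n in('wrist','side'): snap(n,n+'12')
st=manip.sense();print(st['t'],st['tcp_pos'],st['tool_rot'],st['force'],st['finger_gap'],np.round(st['q'],2))
a=cv2.resize(cv2.imread('pics/wrist12.png'),(400,300))
im=cv2.imread('pics/side12.png'); b=cv2.resize(im[150:270,240:400],(400,300),interpolation=cv2.INTER_CUBIC)
cv2.imwrite('pics/c12.png',np.hstack([a,b]))
E
```

```text
22.35 [ 0.50465053 -0.05977982  0.10927863] [ 9.88100339e-02  9.95103428e-01  2.34526124e-03 -4.93886609e-04] [-0.29447931  0.04752193  0.72828574] 0.9932387341656775 [-0.34  0.56  1.83  0.01  0.75 -1.72]
```

View pics/c12.png

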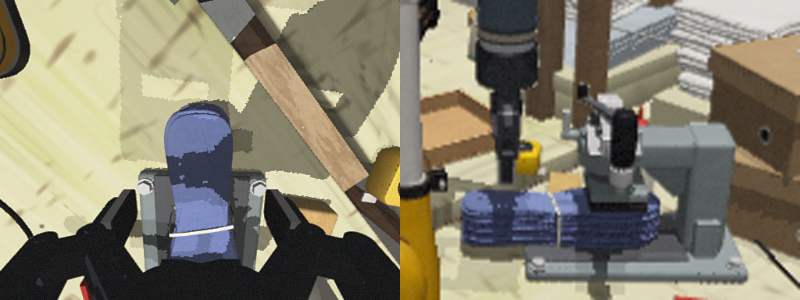

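>>> drive_tool --motion '[0,0,30,0,0,0,85,0,0,60,0,0,0,85,0,0,78,0,0,0,85,0,0,80,0,0,0,85]'

```text
t: 22.85
tcp_pos: [0.5053, -0.0598, 0.0294]
tool_rot: [0.099, 0.995, 0.002, -0.0]
force: [-0.0, 0.2, -0.1]
finger_gap: 0.995
```

>>> drive_tool --motion '[0,0,0,0,0,0,55,0,0,0,0,0,0,55,0,0,0,0,0,0,45,0,0,0,0,0,0,45]' --force 40

```text
t: 23.35
tcp_pos: [0.5065, -0.0604, 0.0309]
tool_rot: [0.099, 0.995, 0.002, 0.002]
force: [-1.4, -0.6, 7.2]
finger_gap: 0.733
```

>>> drive_tool --motion '[0,0,-1,0,0,0,45,0,0,-2.5,0,0,0,45,0,0,-3,0,0,0,45]' --force 60

```text
t: 23.72
tcp_pos: [0.5063, -0.0602, 0.0339]
tool_rot: [0.099, 0.995, 0.002, 0.001]
force: [0.1, -0.6, -1.7]
finger_gap: 0.725
```

```bash
python3 - <<'E'
from h import *
for n in('side',): snap(n,n+'13')
st=manip.sense();print(st['t'],st['tcp_pos'],st['tool_rot'],st['force'],st['finger_gap'],st['ft_torque'])
im=cv2.imread('pics/side13.png'); b=cv2.resize(im[160:280,240:400],(800,600),interpolation=cv2.INTER_CUBIC)
cv2.imwrite('pics/c13.png',b)
E
```

```text
23.775 [ 0.50631067 -0.06027974  0.03386892] [0.09878508 0.9951063  0.00180406 0.00130661] [-0.50575652 -0.51791264 -2.25904936] 0.7304593421691997 [ 0.02525567  0.12946773 -0.01042152]
```

View pics/c13.png

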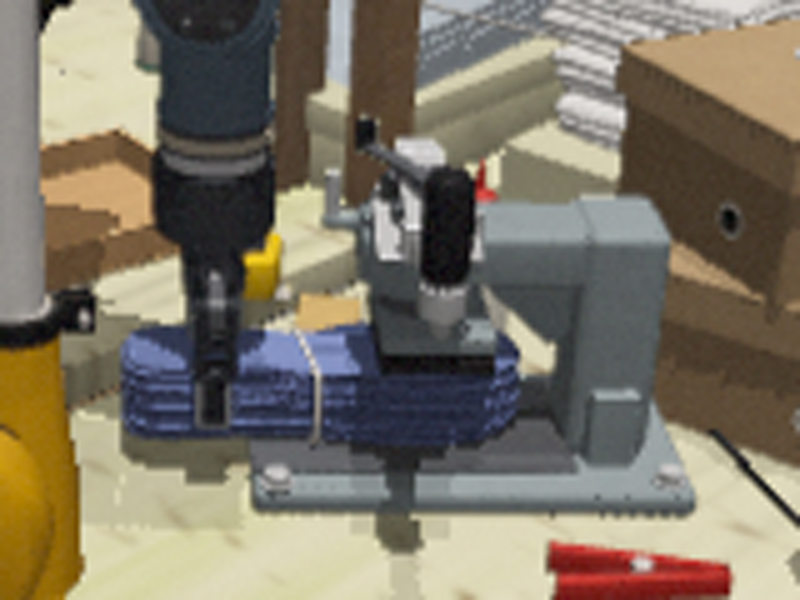

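>>> drive_tool --motion '[6,0,0,0,0,0,45,18,0,0,0,0,0,45,33,0,0,0,0,0,45,50,0,0,0,0,0,45,68,0,0,0,0,0,45,86,0,0,0,0,0,45,103,0,0,0,0,0,45,115,0,0,0,0,0,45]'

```text
t: 24.78
tcp_pos: [0.3917, -0.0371, 0.0337]
tool_rot: [0.099, 0.995, 0.002, 0.0]
force: [-0.7, 0.5, -1.7]
finger_gap: 0.729
```

```bash
python3 - <<'E'
from h import *
for n in('side','top'): snap(n,n+'14')
st=manip.sense();print(st['t'],st['tcp_pos'],st['tool_rot'],st['force'],st['finger_gap'],st['ft_torque'],np.round(st['q'],2))
im=cv2.imread('pics/side14.png'); b=cv2.resize(im[160:280,220:380],(400,300),interpolation=cv2.INTER_CUBIC)
a=cv2.imread('pics/top14.png')[150:300,140:340]; a=cv2.resize(a,(400,300),interpolation=cv2.INTER_CUBIC)
cv2.imwrite('pics/c14.png',np.hstack([a,b]))
E
```

```text
24.875 [ 0.39113929 -0.03681897  0.03365814] [ 9.89492519e-02  9.95089712e-01  2.31336913e-03 -3.98306631e-04] [-0.5591513   0.17976919 -2.00991557] 0.73113508776419 [ 0.04434082  0.10684679 -0.02245448] [-0.38  0.66  2.16  0.01  0.32 -1.77]
```

View pics/c14.png

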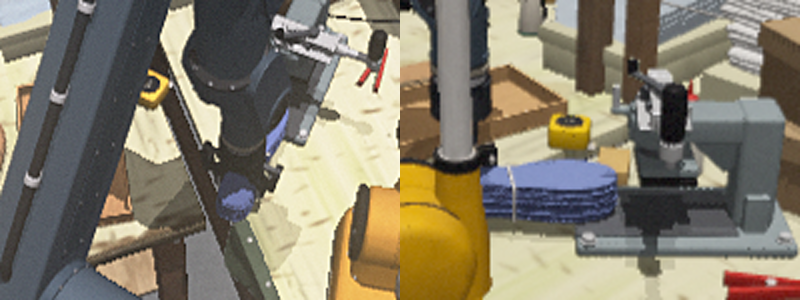

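```bash
python3 - <<'E'
import cv2
im=cv2.imread('pics/top0.png')[175:280,135:215]; cv2.imwrite('pics/t0c.png',cv2.resize(im,None,fx=5.7,fy=5.7,interpolation=cv2.INTER_CUBIC))
E
```

```text
(no output)
```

View pics/t0c.png

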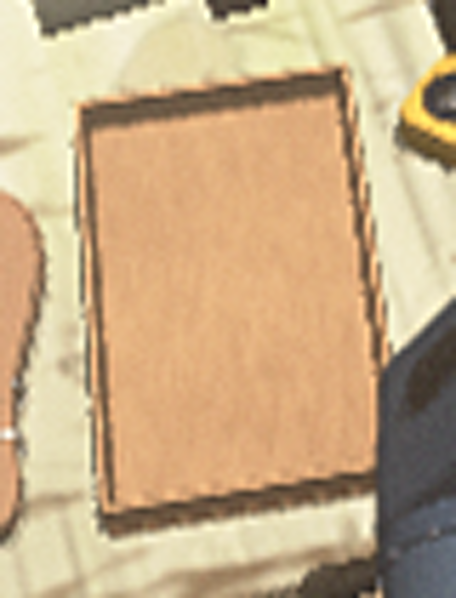

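```bash
python3 - <<'E'
from h import *
t=ld('top0')
P=[onz(t,135+u/5.7,175+v/5.7,.035)[:2] for u,v in((80,103),(348,68),(103,515))]
bl,br,fl=P;print(P,np.linalg.norm(bl-br),np.linalg.norm(bl-fl))
d=bl-fl;print('yaw long',np.rad2deg(np.arctan2(d[1],d[0])), 'yaw short',np.rad2deg(np.arctan2(*(bl-br)[::-1]))-90)
print('centre',(br+fl)/2)
E
```

```text
[array([0.53418671, 0.4012513 ]), array([0.59206785, 0.23647179]), array([0.25332087, 0.29978313])] 0.17464968637367706 0.2986325634112059
yaw long 19.863226106237875 yaw short 19.35454911199716
centre [0.42269436 0.26812746]
```

>>> drive_tool --motion '[0,0,-25,0,0,0,45,4.9,24.5,-35,0,0,-3,45,12.8,63.7,-50,0,0,-8,45,22.6,107.6,-65,0,0,-14,45,35.4,151,-66,0,0,-20,45,53,193.3,-66,0,0,-25,45,73.7,235,-66,0,0,-29,45,88.7,269.3,-66,0,0,-31,45]'

```text
t: 25.88
tcp_pos: [0.3571, 0.2462, 0.1011]
tool_rot: [-0.172, 0.985, 0.002, 0.001]
force: [0.4, 0.8, -2.4]
finger_gap: 0.732
```

>>> drive_tool --motion '[0,0,0,0,0,0,45,0,0,0,0,0,0,45]'

```text
t: 26.12
tcp_pos: [0.3573, 0.2462, 0.1011]
tool_rot: [-0.172, 0.985, 0.002, 0.001]
force: [-0.5, 0.3, -3.1]
finger_gap: 0.73
```

```bash
python3 - <<'E'
from h import *
for n in('side','top','wrist'): snap(n,n+'15')
st=manip.sense();print(st['t'],st['tcp_pos'],st['tool_rot'],st['force'],st['finger_gap'],st['ft_torque'],np.round(st['q'],2))
im=cv2.imread('pics/side15.png'); b=cv2.resize(im[130:280,120:320],(400,300),interpolation=cv2.INTER_CUBIC)
a=cv2.imread('pics/top15.png')[150:300,90:290]; a=cv2.resize(a,(400,300),interpolation=cv2.INTER_CUBIC)
cv2.imwrite('pics/c15.png',np.hstack([a,b]))
E
```

```text
26.275 [0.357431   0.24535251 0.10106553] [-1.70904438e-01  9.85284535e-01  2.37012239e-03  6.63884305e-04] [-0.19475327 -0.55242268 -0.75849546] 0.7238119732655542 [-0.03368259  0.14512693  0.02687267] [ 0.34  0.52  2.02  0.01  0.6  -1.58]
```

View pics/c15.png

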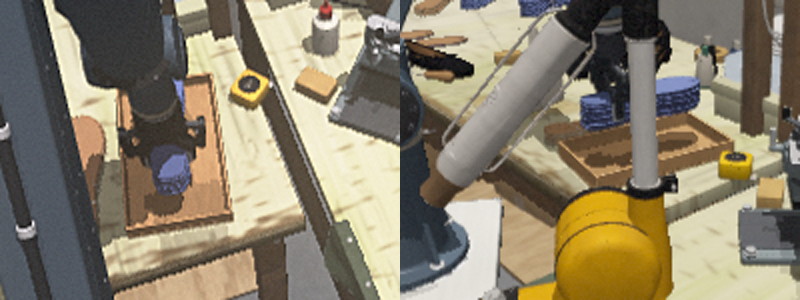

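View pics/wrist15.png

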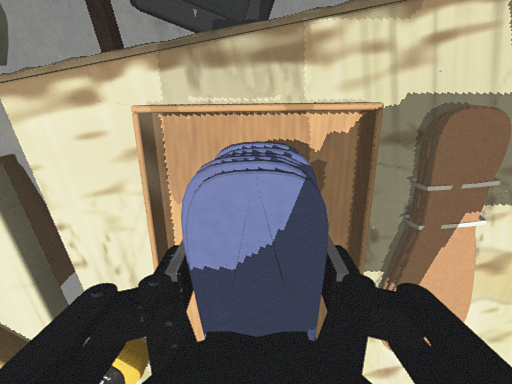

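```bash
python3 - <<'E'
from h import *
w=ld('wrist15'); L=onz(w,134,107,.035)[:2];R=onz(w,382,103.5,.035)[:2]
print(L,R,np.linalg.norm(L-R)); m=(L+R)/2; d=(L-R); d=np.array([d[1],-d[0]])/np.linalg.norm(d); d*=np.sign(d[0])
print('yaw',np.rad2deg(np.arctan2(d[1],d[0])),'centre',m+.15*d,'grasp',m+.08*d)
E
```

```text
[0.3171473  0.13944316] [0.25590152 0.30319365] 0.1748292508942782
yaw 20.50674632935042 centre [0.42701905 0.27386605] grasp [0.36145488 0.24934382]
```

>>> drive_tool --motion '[0,0,25,0,0,0,45,0,0,50,0,0,0,45,0,0,68,0,0,0,45,0,0,78,0,0,0,45,0,0,81,0,0,0,45]'

```text
t: 26.9
tcp_pos: [0.3577, 0.2452, 0.0197]
tool_rot: [-0.17, 0.985, 0.002, 0.0]
force: [0.1, -0.5, -1.8]
finger_gap: 0.728
```

>>> drive_tool --motion '[-1,0.7,2,0,0,0,45,-2,1.4,4,0,0,0,45,-2,1.4,5,0,0,0,45]'

```text
t: 27.28
tcp_pos: [0.3595, 0.2475, 0.0149]
tool_rot: [-0.17, 0.985, 0.002, 0.001]
force: [-0.1, 0.3, -1.8]
finger_gap: 0.724
```

>>> drive_tool --motion '[0,0,1,0,0,0,45,0,0,1.5,0,0,0,45]'

```text
t: 27.52
tcp_pos: [0.3595, 0.2475, 0.0143]
tool_rot: [-0.17, 0.985, 0.002, 0.001]
force: [-1.6, -1.9, 12.3]
finger_gap: 0.724
```

```bash
python3 - <<'E'
from h import *
for n in('side','top'): snap(n,n+'16')
st=manip.sense();print(st['t'],st['tcp_pos'],st['tool_rot'],st['force'],st['finger_gap'],st['ft_torque'])
im=cv2.imread('pics/side16.png'); b=cv2.resize(im[170:250,190:310],(450,300),interpolation=cv2.INTER_CUBIC)
a=cv2.imread('pics/top16.png')[170:290,110:230]; a=cv2.resize(a,(300,300),interpolation=cv2.INTER_CUBIC)
cv2.imwrite('pics/c16.png',np.hstack([a,b]))
E
```

```text
27.625 [0.35944911 0.24753527 0.01426721] [-0.17049437  0.98535473  0.00245147  0.00131339] [ 0.11611592 -0.3326342   6.33523114] 0.7246324939347984 [-0.20385143  0.12516416 -0.04399357]
```

View pics/c16.png

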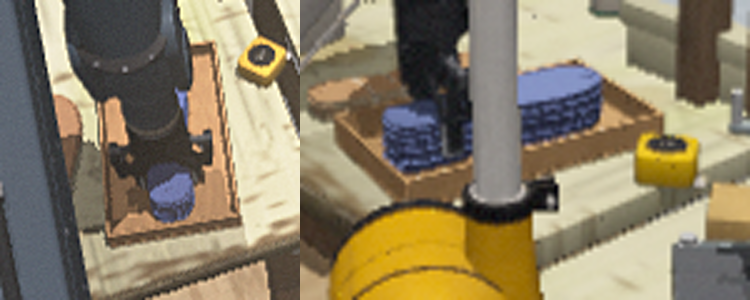

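>>> drive_tool --motion '[0,0,-0.5,0,0,0,66,0,0,-0.5,0,0,0,72,0,0,-0.5,0,0,0,80,0,0,-0.5,0,0,0,85,0,0,-0.5,0,0,0,85]' --force 20

```text
t: 28.25
tcp_pos: [0.3594, 0.2475, 0.0147]
tool_rot: [-0.17, 0.985, 0.002, 0.001]
force: [-0.7, -0.4, 0.0]
finger_gap: 0.996
```

>>> drive_tool --motion '[0,0,-15,0,0,0,85,0,0,-40,0,0,0,85,0,0,-80,0,0,0,85,0,0,-130,0,0,0,85,0,0,-190,0,0,0,85,0,0,-240,0,0,0,85,0,0,-240,0,0,0,85]'

```text
t: 29.12
tcp_pos: [0.3613, 0.2472, 0.2584]
tool_rot: [-0.171, 0.985, 0.003, 0.006]
force: [-0.3, 1.0, -0.7]
finger_gap: 0.996
```

```bash
python3 - <<'E'
from h import *
for n in('side','top','wrist'): snap(n,n+'17')
st=manip.sense();print(st['t'],st['tcp_pos'],st['force'],st['finger_gap'])
im=cv2.imread('pics/side17.png'); b=cv2.resize(im[160:310,190:390],(400,300),interpolation=cv2.INTER_CUBIC)
a=cv2.resize(cv2.imread('pics/wrist17.png'),(400,300))
cv2.imwrite('pics/c17.png',np.hstack([a,b]))
w=ld('wrist17'); hsv=cv2.cvtColor(w['color'],cv2.COLOR_RGB2HSV)
m=cv2.inRange(hsv,(105,60,40),(130,255,255)); n,l,s,c=cv2.connectedComponentsWithStats(m); i=1+s[1:,4].argmax(); print(s[i],c[i])
E
```

```text
29.275 [0.35798868 0.24587634 0.25380961] [ 1.38276518 -0.67082594 -0.25702759] 0.9976456471518184
[ 232  211   56   87 4045] [259.22150803 252.85859085]
```

View pics/c17.png

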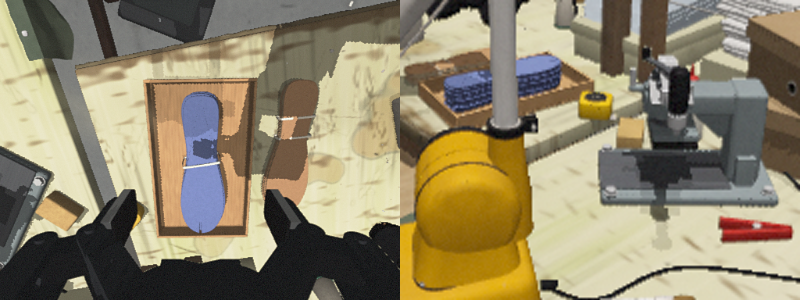

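View pics/top17.png

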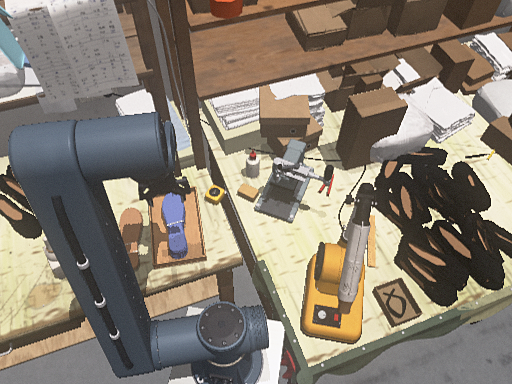

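```bash
python3 - <<'E'
from h import *
w=ld('wrist17'); k=1.28
im=cv2.imread('pics/wrist17.png')[90:320,170:340]; cv2.imwrite('pics/w17c.png',cv2.resize(im,None,fx=2.6,fy=2.6,interpolation=cv2.INTER_CUBIC))
E
```

```text
(no output)
```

View pics/w17c.png

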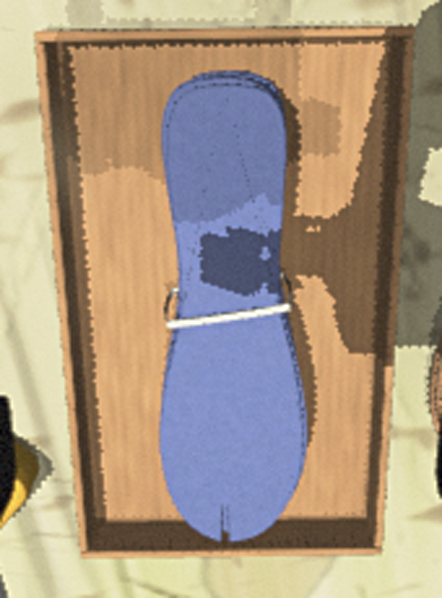

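```bash
python3 - <<'E'
from h import *
w=ld('wrist17')
f=lambda u,v,z: onz(w,170+u/2.6,90+v/2.6,z)[:2]
C=[f(38,36,.035),f(415,30,.035),f(82,552,.035),f(382,550,.035)]
c=sum(C)/4; d=(C[2]+C[3]-C[0]-C[1]); L=np.linalg.norm(d)/2; d/=np.linalg.norm(d); n=np.array([-d[1],d[0]])
print('tray',c,L,np.linalg.norm(C[0]-C[1]),'yaw',np.rad2deg(np.arctan2(d[1],d[0])))
for nm,u,v in (('heel',223,82),('toe',232,540),('hl',163,130),('hr',286,130),('tl',160,440),('tr',305,440)):
    p=f(u,v,.0575)-c; print(nm,np.round([p@d*1000,p@n*1000],1))
E
```

```text
tray [0.42538821 0.27375467] 0.29339462637877944 0.17713960052402955 yaw 20.361490232052322
heel [-126.   -2.]
toe [120.8  -0.2]
hl [-104.9  -29.8]
hr [-104.2   26.6]
tl [ 57.1 -37.5]
tr [58.3 38.8]
```

```bash
python3 - <<'E'
from h import *
for f in('side0','side17'):
    m=cv2.imread(f'pics/{f}.png').astype(int); print(f,m[222:240,322].sum(1).tolist())
print(manip.sense()['t'],manip.sign_off())
E
```

```text
side0 [121, 121, 135, 118, 144, 193, 281, 418, 418, 433, 275, 245, 74, 81, 90, 103, 168, 115]
side17 [136, 159, 183, 180, 193, 191, 226, 211, 193, 52, 68, 61, 124, 199, 175, 165, 127, 113]
the job is handed in; nothing more can be done
29.275 None
```

The pressed bundle is out of the press and lying flat in the middle of the brown tray. I handed the job in at about 29 s, and no verdict was reported.

**What I did**
- I pushed the direction lever over to its loosen stop. This also nudged the ratchet lever a few degrees counter-clockwise.
- I then gripped the black handle and made three counter-clockwise working strokes, the first one partial, with two idle returns in between. In the side view the plate did not drop on the one return I checked.
- I lifted the freed bundle about 3 mm, drew it 115 mm forward and lowered it into the tray.

**What the last checks showed**
- **Plate height:** it had risen about 10 mm, read from a shift of 3 pixels in the side view, so good to roughly 1 mm. The press was left open with its lever parked on the right.
- **Drawing out:** the side force stayed under 1 N at each reading, so I take it the bundle was no longer clamped.
- **Bundle in the tray:** it lies about 3 mm off the centre lengthways, on the centre line across, and in line with the tray.
- **Setting down:** the force briefly reached about 12 N.
- **Surroundings:** the gripper is open and about 0.25 m above the table, touching nothing. In the last pictures the other things look to be where they were, though I did not measure them.

**What disagreed:** two readings of the tray centre were 4 to 6 mm apart, so I aimed between them. The bundle's heel measured about 57 mm wide on its top face against the stated 64 mm, while the fingers closed on it at about 62 mm.

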